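# Pack the screw crate and ready the drill

### The arm

A 6-joint arm with a two-finger parallel gripper is mounted at the origin on the work surface. World frame = base frame: x ahead of the robot, y to its left, z up, the work surface at z = 0. Lengths are in m, angles in rad, forces in N, time in s.
With the tool pointing down it reaches from about 0.35 to 0.85 m from the base axis. Payload 8.1 kg.
Tool frame: the origin (TCP) lies at the very end of the fingers, on their centre line; the grasp point (between the pads) lies 19 mm behind it; z points along the fingers, y is the direction in which the jaws open and shut (so a half turn about z gives the same grasp; the last joint's range is limited). The gripper opens to 93 mm and grips with 3 to 60 N. Pads are 15 mm wide; open, the fingers measure 128 mm over their backs; the gripper's body (75 mm by 188 mm) begins 65 mm behind the grasp point.
Start: joints at [1.152, 0.13, 1.488, -0, 1.523, -0.085], TCP at [0.197, 0.567, 0.219] pointing down, gripper open.
Joint ranges: [-2.96, 2.96], [-0.89, 2.26], [0.02, 2.5], [-1.34, 4.48], [0, 2.73], [-2.66, 2.66]. Speed limits (rad/s): [2.39, 2.39, 2.79, 3.14, 3.14, 3.14].

### API

Orientations are given as a rotation vector (axis times angle).
In Python, from plant import robot gives the robot as it stands.
- The arm moves only by the shell command python3 -m pendant 'ROWS' [OPENING] [FORCE]. ROWS is JSON, a list of rows, each an object with "delta_pos": the shift along the tool's x, y, z in m, a list of three; "spin": the turn about the tool's z in rad. In form: [{"delta_pos": [dx, dy, dz], "spin": spin}, ...]. A call has 1 to 10 rows; each row is the pose to reach, as a shift and turn from the pose measured when the call began, along the tool's axes at that moment; what a row does not reach only later rows make up. A row lasts 1/10 s, in which the tool goes at most 50 mm and 8.59 degrees, less where a joint would pass 70% of its speed; a pose out of reach is approached as far as the arm can. A call with a gripper value outside its range is refused whole. OPENING is the closure, from -1 (fully open) to 1 (shut), set as the call begins (- or left out, the last holds). The fingers move at their own pace and stop on an object; FORCE is the grip in N (left out, the last holds). Time passes only in rows, so rows that repeat a pose let the fingers close. It gives the time, the measured TCP pose, the force and the opening at its end, in the units of the state.
- robot.read_state(): the state, without advancing time (a new reading comes with each control period).
- robot.read_camera(name): name is "scene" or "top" or "wrist"; returns a dict with "color" (480x640x3 uint8, blue, green, red), "camera_matrix" (3x3 intrinsics, pixels), "R" (3x3) and "t" (3): a world point X has camera coordinates R X + t. Camera axes: x right, y down, z forward; pixel columns grow to the right and rows downward; lengths in m; the calibration is good to about 2 mm. A picture is of the moment at which its call begins. There is no depth.
- robot.close_job(): hands the job in, once; it reports no verdict.
Trained networks look in the newest picture that a camera, given by its name, has taken for a name from the list of things; names that differ only in an ending like _2 or _b are one class to them, and where a whole thing is asked for, a point or a joint stands for the part that bears it (a point fixed in the world has none). Each returns a list of dicts, best first, with "score" (0 to 1); they miss things now and then, are a little off and sometimes report something else, mostly with a low value. They report only what shows in the picture. A call takes as long as a camera call.
- robot.outline_of(camera, label): "mask" (480x640 bool, what is visible of it).
- robot.mark_of(camera, label): "location" ([x, y, z] in m, in the coordinates of the camera as it stood for that picture, good to about 4 mm: a listed point, or the origin of a listed thing).
The state is a dict: "t": time; "q": joint angles; "dq": joint speeds; "joint_torque": joint torques, N m; "tool_pos": TCP position; "orientation": TCP orientation; "force": force on the tool from outside, world axes, zero at the start; "wrist_torque": the same for the moment, N m; "opening": finger opening in m.
Only numpy, scipy, OpenCV 4.12 (cv2) and the standard library are available. Lean on these libraries where they do the work, as an engineer would, in place of code of your own. Each camera call takes 0.05 s, during which the arm holds its last target.

### The job

Get the drill kit ready for tomorrow. First lift the battery out of the crate and stand it upright on the charger, inside its rim; then stand every jar and tin from the desk upright in the crate, one to a cell, leaving the tin that is already packed in the crate. Turn the drill's clutch collar to 6 (whenever it suits you), and leave the other things on the desk where they are.

Things in the scene. Friction and masses are not known exactly. Their poses are not given: they have to be found in the camera images.
- crate: plywood carry crate, fixed to the desk, 168 mm (x) by 250 mm (y), open on top: 2 cells along x by 3 along y, pitch 82 mm, each cell 78 x 78 mm inside; walls and dividers 4 mm thick, their tops 50 mm above the desk; floor 5 mm thick. Origin at the centre of its underside; the cell centres lie at x = -41, 41 mm and y = -82, 0, 82 mm in its frame
- battery: the drill's battery pack, a dark block 62 mm (x) by 50 mm (y) by 95 mm tall with a lighter band and brass contact strips on top; origin at the centre of its underside. At the start it stands in one cell of the crate
- charger: grey desk charger, fixed, 116 mm (x) by 106 mm (y), 22 mm tall, with a black rim on top; origin at the centre of its underside
- charger_pad (a point): centre of the charger's flat top, 22 mm above the desk. The rim round it rises 9 mm above this and encloses 92 mm (x) by 82 mm (y): the battery stands upright inside the rim, its long side along x
- jar0: clear plastic screw jar, a plain cylinder 54 mm in diameter and 90 mm tall with a white lid of the same width on its top 20 mm, its lower half full of dark screws (heavy at the bottom); origin at the centre of its underside, z up its axis. Stands somewhere on the desk at the start; may be absent
- jar1: clear plastic screw jar, a plain cylinder 54 mm in diameter and 90 mm tall with a white lid of the same width on its top 20 mm, its lower half full of dark screws (heavy at the bottom); origin at the centre of its underside, z up its axis. Stands somewhere on the desk at the start; may be absent
- jar2: clear plastic screw jar, a plain cylinder 54 mm in diameter and 90 mm tall with a white lid of the same width on its top 20 mm, its lower half full of dark screws (heavy at the bottom); origin at the centre of its underside, z up its axis. Stands somewhere on the desk at the start; may be absent
- tin0: bare aluminium tin, a plain cylinder 54 mm in diameter and 92 mm tall with a paper band, heavy at the bottom; origin at the centre of its underside, z up its axis. Stands somewhere on the desk at the start; may be absent
- tin1: bare aluminium tin, a plain cylinder 54 mm in diameter and 92 mm tall with a paper band, heavy at the bottom; origin at the centre of its underside, z up its axis. Stands somewhere on the desk at the start; may be absent
- tin2: bare aluminium tin, a plain cylinder 54 mm in diameter and 92 mm tall with a paper band, heavy at the bottom; origin at the centre of its underside, z up its axis. It is already packed in a cell of the crate at the start
- drill: cordless drill without battery, fixed nose up in a round cradle 110 mm wide; origin at the centre of the underside, z up through the nose. Its handle sticks out level along +x to 163 mm, 89 mm high. A flange 84 mm wide, top at 136 mm, carries the clutch scale; the collar stands on it up to 176 mm; above, the fixed chuck, 40 mm wide, ends at 208 mm
- collar (a joint): clutch collar, ribbed black cylinder 50 mm wide, 39 mm tall, upright axis, starts at 0 to 3. Detents every 0.5236 rad: setting N at N x 0.5236 (6 at 3.1416), stops past 0 and 9; grows counterclockwise from above. White flange ticks: 0 broad and long, 45 deg counterclockwise of the handle, then 1-9 counterclockwise every 30 deg, 5 long and thin. White bar on collar's rim points at the setting
- collar_grip (a point): on the collar's axis, at a good height to pinch it from above: 162 mm over the desk, 14 mm below the collar's top
- collar_mark (a point): top of the white pointer bar, on the collar's rim, 176 mm over the desk
- tape_roll: bystander: roll of clear tape lying flat, 90 mm in diameter, 24 mm tall; origin at the centre of its underside
- mug: bystander: white mug, 80 mm in diameter, 92 mm tall, handle at +y; origin at the centre of its underside
- screwdriver: bystander: screwdriver about 200 mm long lying along its x axis, to the far side of the desk; origin near its middle
- parts_box: bystander: cardboard box 90 x 130 x 45 mm; origin at the centre of its underside
- pliers: bystander: pliers about 150 mm long lying flat along their x axis; origin near the pivot

How it is judged:
On the way, in this order (a step that is already met when the one before it is completed fails the run):
1. the battery stands upright on the charger, let go (horizontal distance between battery and charger_pad below 0.026 m and z of battery in the frame of charger_pad between -0.004 and 0.006 m and angle between battery's own z axis and vertical below 0.1 rad and contact force between the fingers and battery below 0.3 N), for 0.2 s.
2. every jar and tin from the desk stands upright on the floor of a cell of the crate, let go (not all of them before the battery is on the charger) (x of jar0 in the frame of crate between -0.08 and 0.08 m and y of jar0 in the frame of crate between -0.12 and 0.12 m and z of jar0 in the frame of crate between -0.002 and 0.011 m and angle between each of jar0, jar1, jar2, tin0, tin1's own z axis and vertical below 0.12 rad and x of jar1 in the frame of crate between -0.08 and 0.08 m and y of jar1 in the frame of crate between -0.12 and 0.12 m and z of jar1 in the frame of crate between -0.002 and 0.011 m and x of jar2 in the frame of crate between -0.08 and 0.08 m and y of jar2 in the frame of crate between -0.12 and 0.12 m and z of jar2 in the frame of crate between -0.002 and 0.011 m and x of tin0 in the frame of crate between -0.08 and 0.08 m and y of tin0 in the frame of crate between -0.12 and 0.12 m and z of tin0 in the frame of crate between -0.002 and 0.011 m and x of tin1 in the frame of crate between -0.08 and 0.08 m and y of tin1 in the frame of crate between -0.12 and 0.12 m and z of tin1 in the frame of crate between -0.002 and 0.011 m and contact force between the fingers and jar0 below 0.3 N and contact force between the fingers and jar1 below 0.3 N and contact force between the fingers and jar2 below 0.3 N and contact force between the fingers and tin0 below 0.3 N and contact force between the fingers and tin1 below 0.3 N), for 0.2 s.
At the end, for the whole second after the job is handed in: Battery upright on the charger within its rim (centre within 26 mm of the pad's); every jar and tin, packed one too, upright (0.12 rad) in a crate cell, underside within 6 mm of its floor; collar at 6 (within 0.15 rad); all released and at rest (all of step 1 and all of step 2 and x of tin2 in the frame of crate between -0.08 and 0.08 m and y of tin2 in the frame of crate between -0.12 and 0.12 m and z of tin2 in the frame of crate between -0.002 and 0.011 m and angle between tin2's own z axis and vertical below 0.12 rad and contact force between the fingers and tin2 below 0.3 N and linear speed of each of jar0, jar1, jar2, tin0, tin1, tin2, battery below 0.03 m/s and value of joint collar between 2.9916 and 3.2916 rad and velocity of joint collar between -0.05 and 0.05 rad/s); the robot touches nothing.
It fails at once if a bystander (tape roll, mug, screwdriver, parts box or pliers) has been moved more than 60 mm (distance of any of tape_roll, mug, screwdriver, parts_box, pliers from where it was at the start of the episode above 0.06 m).
Of jar0, jar1, jar2, tin0, tin1 only 3 to 5 are there at a start; the rules pass over those that are not, and their reading is None.
At some moment in a run one of jar0, jar1, jar2, tin0, tin1 may be knocked a few centimetres aside while the robot is not near it.
It also fails if it takes over 210 s, if anything falls off the work surface, if the arm or the gripper's body presses on something with over 40 N, if the wrist force passes 120 N, or if a joint passes its speed limit or range.

## Working session

There is one attempt and no reset: what is moved stays moved. The work goes in short steps, Python scripts to look and compute and a shell command to move; the robot and the scene stay as the last step left them, time stands still between calls to the robot, and variables do not carry over. Pictures are saved under pics/ and viewed, and the job is handed in when it is done.

```bash
ls; mkdir -p pics; cat > h.py <<'E'
import numpy as np,cv2,sys
from plant import robot
def pic(cam,name):
    c=robot.read_camera(cam); cv2.imwrite('pics/'+name,c['color']); return c
def w(c,p): return c['R'].T@(np.array(p)-c['t'])
def px(c,X):
    v=c['camera_matrix']@(c['R']@np.array(X)+c['t']); return v[:2]/v[2]
def ray(c,uv,z):
    d=c['R'].T@np.linalg.solve(c['camera_matrix'],[uv[0],uv[1],1.]); o=-c['R'].T@c['t']
    return o+d*(z-o[2])/d[2]
E
python3 - <<'E'
from h import *
s=robot.read_state(); print(s)
for cam in ['top','scene']:
    c=pic(cam,cam+'0.png'); print(cam,-c['R'].T@c['t'])
    for n in ['crate','battery','charger','charger_pad','jar0','tin0','drill','collar_grip','collar_mark','tape_roll','mug','screwdriver','parts_box','pliers']:
        for m in robot.mark_of(cam,n)[:7]: 
            if m['score']>.3: X=w(c,m['location']);print(n,round(m['score'],2),X.round(3),px(c,X).round())
E
```

```text
pics
{'t': 0.0, 'q': array([ 1.15161764e+00,  1.31120856e-01,  1.48929164e+00,  4.96542039e-06,
        1.52298710e+00, -8.54063329e-02]), 'dq': array([-0.00032727, -0.00039454,  0.00026917,  0.0017511 , -0.00070112,
        0.00088194]), 'joint_torque': array([-1.85082703e-03, -5.59859061e+01, -4.91748226e+01,  7.67574110e-02,
        3.59325169e-02, -1.12333164e-04]), 'tool_pos': array([0.19631388, 0.56637274, 0.21760474]), 'orientation': array([-5.21782569e-01, -3.09749508e+00,  2.74613922e-03]), 'force': array([-0.30709725, -0.2697139 ,  0.41809158]), 'wrist_torque': array([ 0.00593799,  0.02781299, -0.00244969]), 'opening': 0.0933349254208629}
top [0.47106175 0.03529579 1.32565668]
crate 0.88 [ 0.54  -0.263 -0.001] [422. 248.]
battery 0.67 [ 0.577 -0.179  0.005] [389. 232.]
battery 0.58 [0.587 0.338 0.159] [166. 215.]
charger 0.81 [ 0.415  0.298 -0.001] [196. 291.]
charger 0.64 [0.491 0.161 0.003] [252. 262.]
charger 0.58 [ 0.579 -0.178  0.007] [389. 231.]
charger_pad 0.59 [0.417 0.299 0.019] [194. 291.]
jar0 0.77 [ 0.617  0.171 -0.001] [250. 212.]
jar0 0.75 [ 0.565  0.048 -0.00
[... 1086 characters left out ...]
.67 [ 0.62   0.175 -0.002] [343. 302.]
tin0 0.6 [ 0.485 -0.338  0.007] [274. 178.]
tin0 0.56 [ 0.495  0.166 -0.003] [371. 276.]
tin0 0.4 [0.417 0.302 0.018] [422. 288.]
drill 0.67 [ 0.585  0.334 -0.001] [389. 333.]
drill 0.46 [ 0.412  0.488 -0.003] [469. 335.]
collar_grip 0.56 [0.587 0.343 0.164] [398. 311.]
collar_mark 0.67 [ 0.621  0.176 -0.004] [343. 303.]
collar_mark 0.48 [0.596 0.362 0.177] [402. 316.]
tape_roll 0.86 [ 0.345  0.151 -0.   ] [402. 246.]
mug 0.95 [ 0.413  0.486 -0.005] [468. 335.]
parts_box 0.68 [ 0.783  0.11  -0.006] [287. 320.]
parts_box 0.6 [ 0.768 -0.129 -0.004] [244. 264.]
parts_box 0.44 [ 0.587  0.335 -0.002] [389. 334.]
pliers 0.54 [ 0.359 -0.448  0.001] [283. 145.]
```

```bash
python3 - <<'E'
import cv2
a=cv2.imread('pics/top0.png'); cv2.imwrite('pics/top0c.png',cv2.resize(a[130:340,90:520],None,fx=1.86,fy=1.86,interpolation=cv2.INTER_CUBIC))
a=cv2.imread('pics/scene0.png'); cv2.imwrite('pics/sc0c.png',cv2.resize(a[100:400,200:520],None,fx=2,fy=2,interpolation=cv2.INTER_CUBIC))
E
```

```text
(no output)
```

View pics/top0c.png

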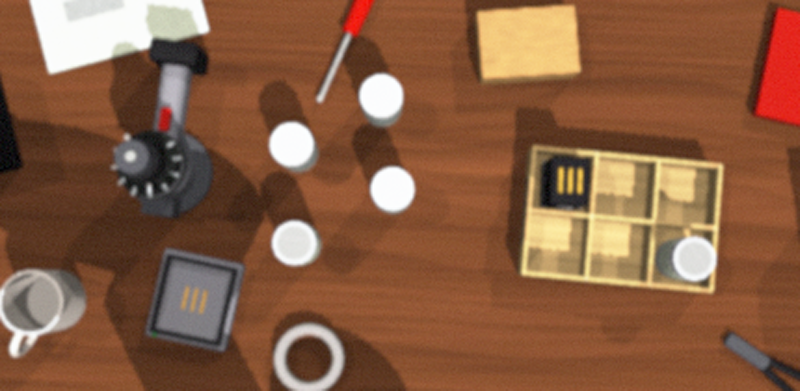

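View pics/sc0c.png

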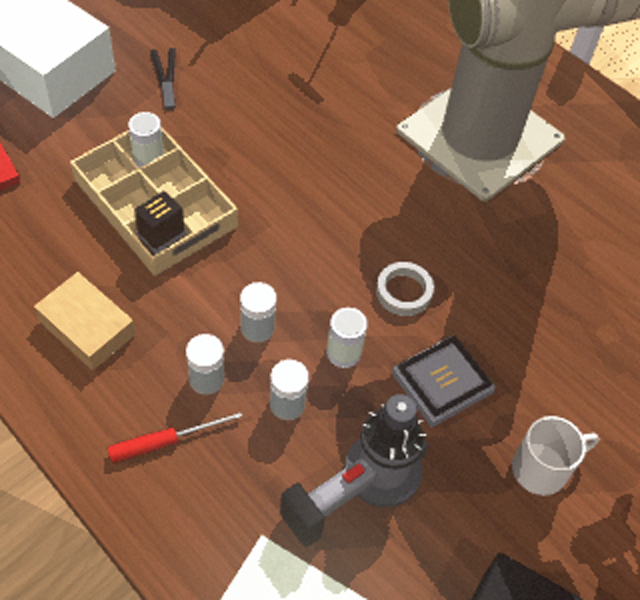

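The top and scene views agree. There are 3 jars, at top-crop pixels (380,97), (292,145) and (392,190), and one tin at (295,243). A tin is packed in the crate's near-right cell at (690,258), and the battery is in its far-left cell at (570,180). Next I'll measure the yaws.

```bash
cat >> h.py <<'E'
from scipy.spatial.transform import Rotation as Ro
def plan(x,y,z,jaw=None,dspin=None):
    """jaw: world angle of jaw axis (mod pi). prints tool-frame delta and spin"""
    s=robot.read_state(); R=Ro.from_rotvec(s['orientation']).as_matrix()
    d=R.T@(np.array([x,y,z])-s['tool_pos'])
    cur=np.arctan2(R[1,1],R[0,1]); sp=0
    if jaw is not None:
        a=(jaw-cur+np.pi/2)%np.pi-np.pi/2; sp=-a   # tool z down: ccw world = -spin
    print('pos',s['tool_pos'].round(4),'t',round(s['t'],2),'jaw',round(cur,3),'q6',s['q'][5].round(2),'open',round(s['opening'],4),'F',s['force'].round(1))
    print('delta',d.round(4),'spin',round(sp,4),'alt q6 after',round(s['q'][5]+sp,2))
E
python3 - <<'E'
from h import *
def yaw(cam,n,z,k=0):
    robot.read_camera(cam); c=robot.read_camera(cam); ms=robot.outline_of(cam,n)
    for m in ms[:2]:
        M=m['mask'].astype(np.uint8)
        P=np.argwhere(M)[:,::-1]
        hull=cv2.convexHull(P.astype(np.int32))[:,0]
        W=np.array([ray(c,p,z)[:2] for p in hull]).astype(np.float32)*1000
        r=cv2.minAreaRect(W); print(cam,n,round(m['score'],2),np.round(r[0]),np.round(r[1]),round(r[2],1))
for cam in('top','scene'):
    yaw(cam,'crate',.05);yaw(cam,'charger',.022);yaw(cam,'battery',.1)
plan(.577,-.179,.3)
E
```

```text
top crate 0.58 [ 537. -256.] [257. 170.] 86.2
top charger 0.98 [416. 295.] [107. 116.] 79.0
top charger 0.33 [ 539. -262.] [262. 172.] 86.4
top battery 0.65 [ 579. -172.] [64. 69.] 88.1
scene crate 0.82 [ 547. -240.] [279. 183.] 86.0
scene crate 0.37 [437. 311.] [112. 124.] 81.7
scene charger 0.65 [422. 302.] [110. 126.] 81.7
scene battery 0.67 [ 597. -156.] [96. 87.] 84.4
pos [0.1966 0.5669 0.2186] t 2.4 jaw 1.237 q6 -0.09 open 0.093 F [ 0.3 -0.4 -0.4]
delta [-0.6038 -0.5801 -0.0813] spin 0 alt q6 after -0.09
```

```bash
python3 -m pendant '[{"delta_pos":[0,0,-0.05],"spin":0},{"delta_pos":[-0.03,-0.03,-0.08],"spin":0},{"delta_pos":[-0.3,-0.29,-0.08],"spin":-0.266},{"delta_pos":[-0.3,-0.29,-0.08],"spin":-0.266},{"delta_pos":[-0.3,-0.29,-0.08],"spin":-0.266},{"delta_pos":[-0.3,-0.29,-0.08],"spin":-0.266},{"delta_pos":[-0.3,-0.29,-0.08],"spin":-0.266},{"delta_pos":[-0.3,-0.29,-0.08],"spin":-0.266},{"delta_pos":[-0.3,-0.29,-0.08],"spin":-0.266},{"delta_pos":[-0.3,-0.29,-0.08],"spin":-0.266}]' -1 20
python3 - <<'E'
from h import *
plan(.58,-.179,.3,1.503)
E
```

```text
t: 3.4
tool_pos: [0.386, 0.1917, 0.299]
orientation: [0.11, 3.138, -0.001]
force: [-0.2, 1.1, 0.2]
opening: 0.0929
pos [0.386  0.1917 0.299 ] t 3.4 jaw 1.501 q6 -1.16 open 0.0929 F [-0.2  1.1  0.2]
delta [-0.2194 -0.3562 -0.0006] spin -0.0022 alt q6 after -1.16
```

```bash
python3 -m pendant '[{"delta_pos":[-0.219,-0.356,0],"spin":0},{"delta_pos":[-0.219,-0.356,0],"spin":0},{"delta_pos":[-0.219,-0.356,0],"spin":0},{"delta_pos":[-0.219,-0.356,0],"spin":0},{"delta_pos":[-0.219,-0.356,0],"spin":0},{"delta_pos":[-0.219,-0.356,0],"spin":0},{"delta_pos":[-0.219,-0.356,0],"spin":0},{"delta_pos":[-0.219,-0.356,0],"spin":0},{"delta_pos":[-0.219,-0.356,0],"spin":0},{"delta_pos":[-0.219,-0.356,0],"spin":0}]'
python3 - <<'E'
from h import *
plan(.58,-.179,.3,1.503)
c=pic('wrist','w1.png'); print(-c['R'].T@c['t'])
for n in ['crate','battery','tin0']:
    for m in robot.mark_of('wrist',n)[:2]: X=w(c,m['location']);print(n,round(m['score'],2),X.round(3),px(c,X).round())
E
```

```text
t: 4.4
tool_pos: [0.5799, -0.1817, 0.2982]
orientation: [-0.115, -3.139, 0.001]
force: [-0.2, 0.1, -0.9]
opening: 0.093
pos [ 0.5799 -0.1817  0.2982] t 4.4 jaw 1.497 q6 -1.89 open 0.093 F [-0.2  0.1 -0.9]
delta [ 0.0001  0.0027 -0.0018] spin -0.0056 alt q6 after -1.89
[ 0.51117648 -0.17601265  0.46392629]
crate 0.76 [ 0.537 -0.256 -0.001] [259. 168.]
battery 0.86 [ 0.585 -0.179  0.007] [326. 203.]
tin0 0.84 [ 0.49  -0.337  0.005] [184. 133.]
tin0 0.69 [ 0.493  0.166 -0.004] [615. 103.]
```

View pics/w1.png

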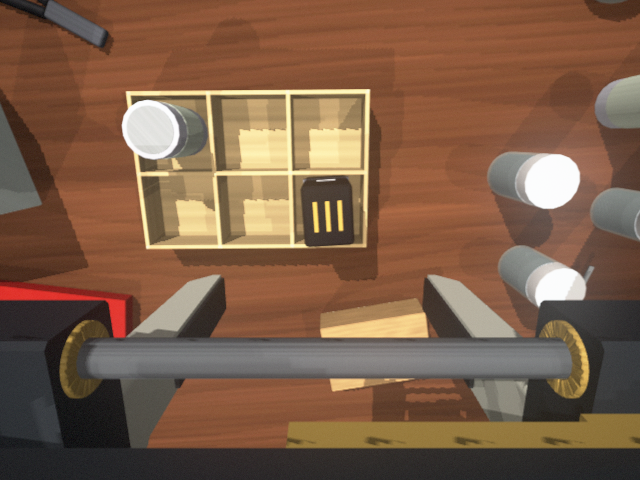

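The wrist view shows the battery in the crate's far-left cell, with its top corners at about (303,180), (352,178), (354,243) and (306,245). The crate's rim corners are at (127,91), (369,90), (366,247) and (147,247).

```bash
python3 - <<'E'
from h import *
c=robot.read_camera('wrist')
for n,P,z in [('bat',[(303,180),(352,178),(354,243),(306,245)],.1),('crate',[(127,91),(369,90),(366,247),(147,247)],.05)]:
    W=np.array([ray(c,p,z)[:2] for p in P]); print(n,W.round(3).tolist(),W.mean(0).round(4),[np.round(np.linalg.norm(W[i]-W[i-1]),3) for i in range(4)])
    d=W[1]-W[0]+W[2]-W[3]; print('yaw y', np.arctan2(-d[0],d[1]).round(3))
for m in robot.outline_of('wrist','battery')[:1]:
    ys,xs=np.where(m['mask']); print(m['score'],xs.min(),xs.max(),ys.min(),ys.max())
E
```

```text
bat [[0.546, -0.194], [0.547, -0.148], [0.612, -0.149], [0.61, -0.197]] [ 0.5786 -0.1719] [np.float64(0.065), np.float64(0.047), np.float64(0.064), np.float64(0.048)]
yaw y -0.028
crate [[0.447, -0.37], [0.464, -0.122], [0.631, -0.132], [0.614, -0.381]] [ 0.539  -0.2513] [np.float64(0.167), np.float64(0.249), np.float64(0.168), np.float64(0.249)]
yaw y -0.068
0.77 296 349 175 247
```

```bash
python3 - <<'E'
from h import *
plan(.580,-.174,.068,1.515)
E
```

```text
pos [ 0.5795 -0.1776  0.2999] t 4.7 jaw 1.502 q6 -1.88 open 0.0931 F [ 0.5 -0.2 -0.3]
delta [2.000e-04 3.700e-03 2.319e-01] spin -0.0127 alt q6 after -1.9
```

```bash
python3 -m pendant '[{"delta_pos":[0,0.004,0.05],"spin":-0.013},{"delta_pos":[0,0.004,0.1],"spin":-0.013},{"delta_pos":[0,0.004,0.15],"spin":-0.013},{"delta_pos":[0,0.004,0.19],"spin":-0.013},{"delta_pos":[0,0.004,0.22],"spin":-0.013},{"delta_pos":[0,0.004,0.232],"spin":-0.013},{"delta_pos":[0,0.004,0.232],"spin":-0.013},{"delta_pos":[0,0.004,0.232],"spin":-0.013}]' -1 30
python3 -m pendant '[{"delta_pos":[0,0,0],"spin":0},{"delta_pos":[0,0,0],"spin":0},{"delta_pos":[0,0,0],"spin":0},{"delta_pos":[0,0,0],"spin":0},{"delta_pos":[0,0,0],"spin":0},{"delta_pos":[0,0,0],"spin":0},{"delta_pos":[0,0,0],"spin":0}]' 1 30
```

```text
t: 5.5
tool_pos: [0.5814, -0.1737, 0.07]
orientation: [0.086, 3.136, -0.002]
force: [0.9, -0.6, -0.1]
opening: 0.0931
t: 6.2
tool_pos: [0.5817, -0.1742, 0.0703]
orientation: [0.086, 3.135, -0.003]
force: [0.3, -2.7, 2.7]
opening: 0.0507
```

```bash
python3 -m pendant '[{"delta_pos":[0,0,-0.015],"spin":0},{"delta_pos":[0,0,-0.04],"spin":0},{"delta_pos":[0,0,-0.07],"spin":0},{"delta_pos":[0,0,-0.11],"spin":0},{"delta_pos":[0,0,-0.15],"spin":0},{"delta_pos":[0,0,-0.19],"spin":0},{"delta_pos":[0,0,-0.22],"spin":0},{"delta_pos":[0,0,-0.23],"spin":0},{"delta_pos":[0,0,-0.23],"spin":0}]' 
python3 - <<'E'
from h import *
c=pic('wrist','w2.png'); print(robot.read_state()['opening'])
t=robot.read_camera('top'); 
for P in [[(167,250),(244,264),(224,350),(147,333)]]:
    W=np.array([ray(t,(90+u/1.86,130+v/1.86),.027)[:2] for u,v in P]); print(W.round(3).tolist(),W.mean(0))
for cam in ['scene']:
    c=robot.read_camera(cam)
    for m in robot.outline_of(cam,'charger')[:1]:
        cc=cv2.resize(c['color'][220:370,340:500],None,fx=4,fy=4,interpolation=cv2.INTER_CUBIC); cv2.imwrite('pics/ch.png',cc)
plan(.416,.298,.3,np.pi/2-.19)
E
```

```text
t: 7.1
tool_pos: [0.5811, -0.1737, 0.302]
orientation: [0.086, 3.133, -0.004]
force: [1.0, 0.7, -4.0]
opening: 0.0502
0.05062977375445354
[[0.48, 0.334], [0.465, 0.233], [0.353, 0.255], [0.372, 0.355]] [0.41753352 0.29438746]
pos [ 0.5795 -0.1732  0.2973] t 7.3 jaw 1.516 q6 -1.89 open 0.0509 F [ 0.8 -0.6 -4. ]
delta [ 0.1892  0.4615 -0.003 ] spin 0.1349 alt q6 after -1.76
```

View pics/w2.png

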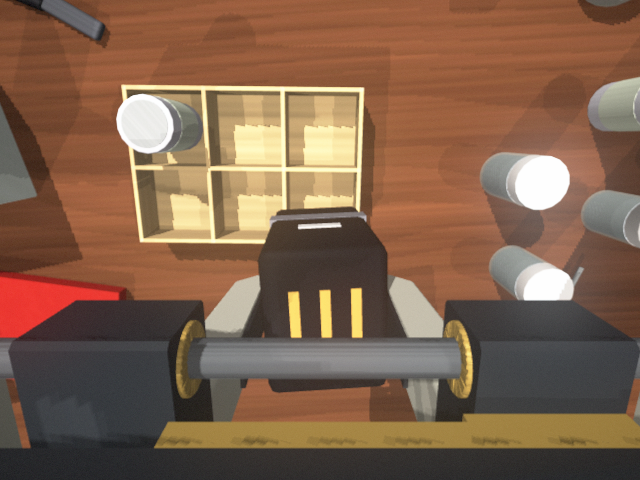

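View pics/ch.png

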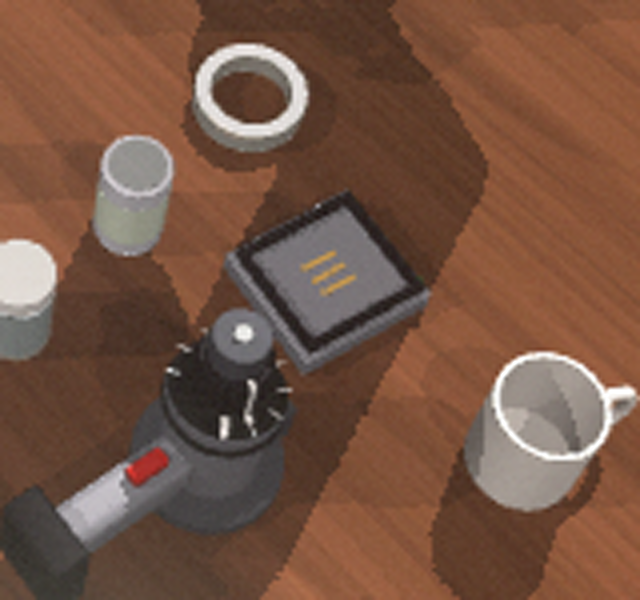

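```bash
python3 -m pendant '[{"delta_pos":[0.01,0.03,-0.005],"spin":0.02},{"delta_pos":[0.029,0.07,-0.005],"spin":0.05},{"delta_pos":[0.045,0.11,-0.005],"spin":0.08},{"delta_pos":[0.061,0.15,-0.005],"spin":0.11},{"delta_pos":[0.078,0.19,-0.005],"spin":0.135},{"delta_pos":[0.094,0.23,-0.005],"spin":0.135},{"delta_pos":[0.111,0.27,-0.005],"spin":0.135},{"delta_pos":[0.127,0.31,-0.005],"spin":0.135},{"delta_pos":[0.143,0.35,-0.005],"spin":0.135},{"delta_pos":[0.16,0.39,-0.005],"spin":0.135}]'
python3 - <<'E'
from h import *
plan(.418,.298,.3,np.pi/2-.19)
E
```

```text
t: 8.3
tool_pos: [0.4396, 0.2262, 0.3001]
orientation: [-0.298, -3.125, 0.003]
force: [0.8, -0.0, -2.6]
opening: 0.0509
pos [0.4396 0.2262 0.3001] t 8.3 jaw 1.38 q6 -1.01 open 0.0509 F [ 0.8 -0.  -2.6]
delta [0.0348 0.0664 0.    ] spin -0.0003 alt q6 after -1.01
```

```bash
python3 -m pendant '[{"delta_pos":[0.02,0.035,0],"spin":0},{"delta_pos":[0.035,0.066,0],"spin":0},{"delta_pos":[0.035,0.066,0],"spin":0},{"delta_pos":[0.035,0.066,0],"spin":0},{"delta_pos":[0.035,0.066,0.03],"spin":0},{"delta_pos":[0.035,0.066,0.06],"spin":0},{"delta_pos":[0.035,0.066,0.08],"spin":0},{"delta_pos":[0.035,0.066,0.08],"spin":0}]'
python3 - <<'E'
from h import *
c=pic('wrist','w3.png'); m=robot.mark_of('wrist','charger')[:1]; print([ (w(c,i['location']),i['score']) for i in m])
c=pic('top','t3.png'); m=robot.mark_of('top','battery')[:2]; print([ (w(c,i['location']),i['score']) for i in m])
a=c['color']; cv2.imwrite('pics/t3.png',cv2.resize(a[130:340,90:520],None,fx=1.86,fy=1.86,interpolation=cv2.INTER_CUBIC))
plan(.418,.298,.09,np.pi/2-.19)
E
```

```text
t: 9.1
tool_pos: [0.4159, 0.2949, 0.2155]
orientation: [-0.3, -3.119, 0.01]
force: [-1.0, -0.3, -3.3]
opening: 0.0506
[(array([ 0.41504825,  0.30103061, -0.00404961]), 0.73)]
[(array([ 0.61802738,  0.16847992, -0.00167357]), 0.48), (array([0.4131512 , 0.29456024, 0.15900698]), 0.47)]
pos [0.4186 0.2974 0.2217] t 9.3 jaw 1.38 q6 -0.86 open 0.0505 F [-0.2  0.2 -3.2]
delta [0.0007 0.0005 0.1317] spin -0.0011 alt q6 after -0.86
```

View pics/w3.png

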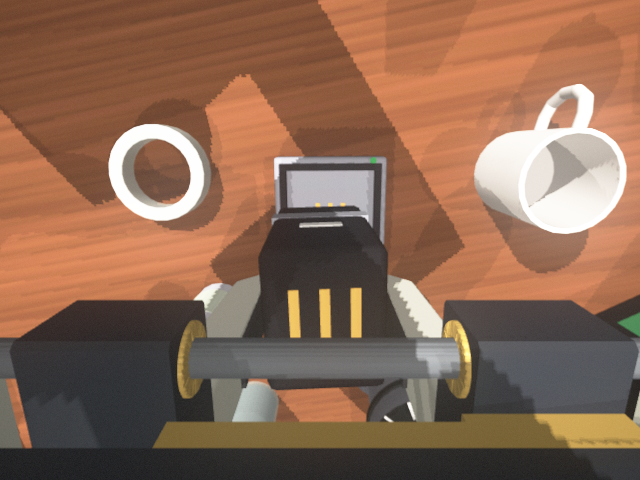

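View pics/t3.png

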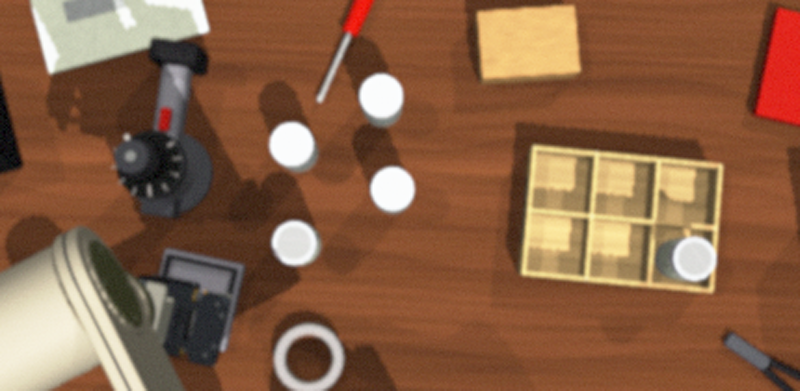

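The battery is aligned over the charger in the wrist view: charger at (330,190), rim parallel to the block. I'm lowering it.

```bash
python3 -m pendant '[{"delta_pos":[0,0,0.03],"spin":0},{"delta_pos":[0,0,0.06],"spin":0},{"delta_pos":[0,0,0.09],"spin":0},{"delta_pos":[0,0,0.11],"spin":0},{"delta_pos":[0,0,0.12],"spin":0},{"delta_pos":[0,0,0.125],"spin":0},{"delta_pos":[0,0,0.125],"spin":0},{"delta_pos":[0,0,0.125],"spin":0}]'
python3 -m pendant '[{"delta_pos":[0,0,0.003],"spin":0},{"delta_pos":[0,0,0.006],"spin":0},{"delta_pos":[0,0,0.008],"spin":0},{"delta_pos":[0,0,0.008],"spin":0}]'
```

```text
t: 10.1
tool_pos: [0.4196, 0.2979, 0.0983]
orientation: [0.3, 3.125, 0.002]
force: [-0.3, -0.0, -3.1]
opening: 0.0503
t: 10.5
tool_pos: [0.4194, 0.2978, 0.0899]
orientation: [0.3, 3.126, 0.001]
force: [-0.3, 0.3, -2.7]
opening: 0.0503
```

```bash
python3 -m pendant '[{"delta_pos":[0,0,0.002],"spin":0},{"delta_pos":[0,0,0.003],"spin":0},{"delta_pos":[0,0,0.003],"spin":0}]'
```

```text
t: 10.8
tool_pos: [0.4195, 0.2978, 0.0874]
orientation: [0.3, 3.126, 0.001]
force: [-2.4, -2.1, 2.5]
opening: 0.0504
```

Contact: the vertical force rose by about 5 N. I'm releasing and lifting.

```bash
python3 -m pendant '[{"delta_pos":[0,0,0],"spin":0},{"delta_pos":[0,0,0],"spin":0},{"delta_pos":[0,0,0],"spin":0},{"delta_pos":[0,0,0],"spin":0},{"delta_pos":[0,0,-0.03],"spin":0},{"delta_pos":[0,0,-0.08],"spin":0},{"delta_pos":[0,0,-0.13],"spin":0},{"delta_pos":[0,0,-0.17],"spin":0},{"delta_pos":[0,0,-0.21],"spin":0},{"delta_pos":[0,0,-0.21],"spin":0}]' -1
python3 - <<'E'
from h import *
c=pic('wrist','w4.png')
for n in ['battery','charger_pad','collar_grip','collar_mark','drill']:
    for i in robot.mark_of('wrist',n)[:2]:print(n,w(c,i['location']).round(3),i['score'])
E
```

```text
t: 11.8
tool_pos: [0.4215, 0.2991, 0.3048]
orientation: [0.299, 3.116, 0.011]
force: [0.9, 0.2, 0.0]
opening: 0.0928
battery [0.418 0.295 0.021] 0.9
charger_pad [ 0.409  0.484 -0.002] 0.53
collar_mark [0.597 0.364 0.174] 0.69
drill [0.583 0.338 0.   ] 0.81
```

View pics/w4.png

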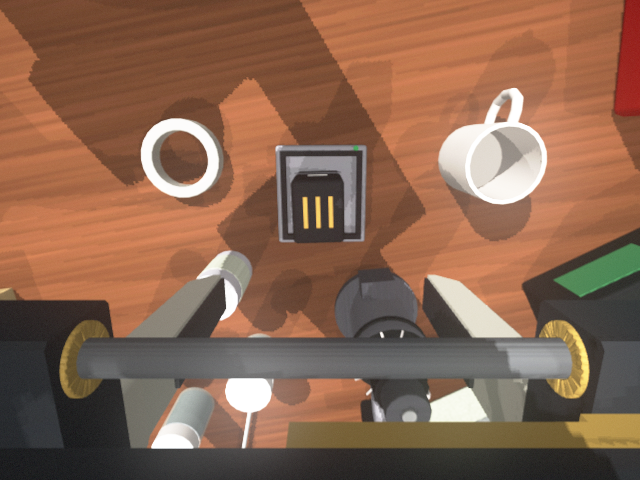

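The battery stands inside the rim, with its contacts at (318,212) centred in the charger. Next I'll look at the drill from above.

```bash
python3 - <<'E'
from h import *
plan(.62,.342,.40,np.pi/2)
E
```

```text
pos [0.4184 0.2973 0.2953] t 12.1 jaw 1.38 q6 -0.86 open 0.093 F [-0.7 -0.  -0. ]
delta [-0.1893  0.0821 -0.1049] spin -0.1911 alt q6 after -1.05
```

```bash
python3 -m pendant '[{"delta_pos":[0,0,-0.05],"spin":0},{"delta_pos":[0,0,-0.095],"spin":-0.1},{"delta_pos":[-0.04,0.02,-0.105],"spin":-0.191},{"delta_pos":[-0.08,0.04,-0.105],"spin":-0.191},{"delta_pos":[-0.12,0.06,-0.105],"spin":-0.191},{"delta_pos":[-0.16,0.08,-0.105],"spin":-0.191},{"delta_pos":[-0.189,0.082,-0.105],"spin":-0.191},{"delta_pos":[-0.189,0.082,-0.105],"spin":-0.191},{"delta_pos":[-0.189,0.082,-0.105],"spin":-0.191}]'
python3 - <<'E'
from h import *
c=pic('wrist','w5.png'); print(-c['R'].T@c['t'])
for n in ['collar_grip','collar_mark','drill']:
    for i in robot.mark_of('wrist',n)[:2]:print(n,w(c,i['location']).round(3),i['score'],px(c,w(c,i['location'])))
cv2.imwrite('pics/w5c.png',cv2.resize(c['color'][0:300,160:480],None,fx=2,fy=2,interpolation=cv2.INTER_CUBIC))
E
```

```text
t: 13.0
tool_pos: [0.6198, 0.3417, 0.3972]
orientation: [-0.001, -3.137, 0.004]
force: [-0.5, 0.7, 0.7]
opening: 0.0929
[0.55174521 0.34276557 0.56322302]
collar_grip [ 0.493  0.162 -0.002] 0.68 [196.29041134  99.84708811]
collar_mark [0.594 0.364 0.175] 0.73 [345.10765902 185.9247629 ]
collar_mark [0.784 0.111 0.002] 0.3 [178.45326107 293.70839555]
drill [0.581 0.339 0.002] 0.57 [321.7803466  163.88642749]
drill [0.595 0.364 0.173] 0.17 [345.09029806 186.69781689]
```

View pics/w5c.png

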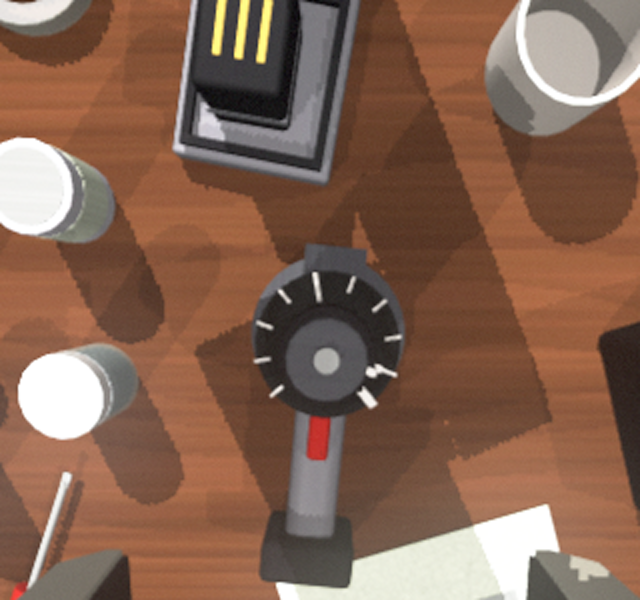

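The pointer bar, at crop (375,372), lines up with tick 1. The broad 0 tick is at (368,398), the long 5 at (318,286), and 6 at (285,295). The handle points down, with a slight negative yaw. So the collar needs 150° counterclockwise.

```bash
python3 - <<'E'
from h import *
c=robot.read_camera('wrist')
cr=lambda u,v:(160+u/2,v/2)
print('chuck',ray(c,cr(326,361),.208))
T=[(390,373),(392,338),(380,305),(352,284),(318,286),(285,295),(265,325),(262,360),(277,392)]
W=np.array([ray(c,cr(*p),.137)[:2] for p in T])
A=np.c_[2*W,np.ones(9)]; s=np.linalg.lstsq(A,(W**2).sum(1),rcond=None)[0]; print('centre',s[:2],np.sqrt(s[2]+s[0]**2+s[1]**2))
ctr=np.array([.586,.341])
print(np.degrees(np.arctan2(*(W-s[:2]).T[::-1])).round(1))
m=ray(c,cr(375,372),.176)[:2]; print('mark',m,np.degrees(np.arctan2(*(m-s[:2])[::-1])))
for k in 'ab':pass
plan(s[0],s[1],.26,None)
E
```

```text
chuck [0.58595016 0.34238086 0.208     ]
centre [0.58696671 0.34321199] 0.03735707684688672
[  70.   100.5  130.4  159.6 -171.3 -141.9 -111.5  -81.4  -50.6]
mark [0.59478974 0.36753701] 72.17199354751735
pos [0.6188 0.3423 0.4015] t 13.25 jaw 1.571 q6 -1.14 open 0.0928 F [-0.2  0.2  0.3]
delta [0.0319 0.001  0.1415] spin 0 alt q6 after -1.14
```

```bash
python3 -m pendant '[{"delta_pos":[0.032,0.001,0.05],"spin":0.14},{"delta_pos":[0.032,0.001,0.05],"spin":0.28},{"delta_pos":[0.032,0.001,0.05],"spin":0.42},{"delta_pos":[0.032,0.001,0.05],"spin":0.56},{"delta_pos":[0.032,0.001,0.05],"spin":0.7},{"delta_pos":[0.032,0.001,0.05],"spin":0.84},{"delta_pos":[0.032,0.001,0.05],"spin":0.98},{"delta_pos":[0.032,0.001,0.05],"spin":1.12},{"delta_pos":[0.032,0.001,0.05],"spin":1.26},{"delta_pos":[0.032,0.001,0.05],"spin":1.4}]'
python3 -m pendant '[{"delta_pos":[0,0,0],"spin":0.14},{"delta_pos":[0,0,0],"spin":0.28},{"delta_pos":[0,0,0],"spin":0.42},{"delta_pos":[0,0,0],"spin":0.56},{"delta_pos":[0,0,0],"spin":0.7},{"delta_pos":[0,0,0],"spin":0.84},{"delta_pos":[0,0,0],"spin":0.98},{"delta_pos":[0,0,0],"spin":1.04},{"delta_pos":[0,0,0],"spin":1.04}]'
python3 - <<'E'
from h import *
plan(.5865,.3425,.144,None)
E
```

```text
t: 14.25
tool_pos: [0.5861, 0.3435, 0.3527]
orientation: [2.028, 2.397, 0.002]
force: [-0.1, -0.1, 0.3]
opening: 0.0931
t: 15.15
tool_pos: [0.5855, 0.3437, 0.3538]
orientation: [2.953, 1.073, 0.005]
force: [-0.5, 0.3, 0.1]
opening: 0.0935
pos [0.5855 0.3437 0.3538] t 15.15 jaw -0.874 q6 1.33 open 0.0935 F [-0.5  0.3  0.1]
delta [-0.0007  0.0013  0.2098] spin 0 alt q6 after 1.33
```

```bash
python3 -m pendant '[{"delta_pos":[-0.001,0.001,0.04],"spin":0},{"delta_pos":[-0.001,0.001,0.08],"spin":0},{"delta_pos":[-0.001,0.001,0.12],"spin":0},{"delta_pos":[-0.001,0.001,0.15],"spin":0},{"delta_pos":[-0.001,0.001,0.18],"spin":0},{"delta_pos":[-0.001,0.001,0.2],"spin":0},{"delta_pos":[-0.001,0.001,0.208],"spin":0},{"delta_pos":[-0.001,0.001,0.208],"spin":0},{"delta_pos":[-0.001,0.001,0.208],"spin":0}]'
python3 -m pendant '[{"delta_pos":[0,0,0],"spin":0},{"delta_pos":[0,0,0],"spin":0},{"delta_pos":[0,0,0],"spin":0},{"delta_pos":[0,0,0],"spin":0},{"delta_pos":[0,0,0],"spin":0},{"delta_pos":[0,0,0],"spin":0}]' 1 30
```

```text
t: 16.05
tool_pos: [0.5867, 0.3429, 0.1476]
orientation: [-2.952, -1.074, -0.009]
force: [1.0, -0.6, 0.6]
opening: 0.0931
t: 16.65
tool_pos: [0.5873, 0.3421, 0.1477]
orientation: [2.951, 1.073, 0.01]
force: [8.9, -10.3, -1.9]
opening: 0.0494
```

```bash
python3 -m pendant '[{"delta_pos":[0,0.001,0.001],"spin":0},{"delta_pos":[0,0.001,0.001],"spin":-0.1},{"delta_pos":[0,0.001,0.001],"spin":-0.2},{"delta_pos":[0,0.001,0.001],"spin":-0.3},{"delta_pos":[0,0.001,0.001],"spin":-0.4}]'
python3 - <<'E'
from h import *
plan(.5865,.3425,.146,None); print(robot.read_state()['wrist_torque'])
E
```

```text
t: 17.15
tool_pos: [0.5868, 0.3428, 0.1476]
orientation: [2.676, 1.645, 0.009]
force: [-7.9, 3.6, 7.2]
opening: 0.0496
pos [0.5868 0.3428 0.1476] t 17.15 jaw -0.468 q6 0.92 open 0.0496 F [-7.9  3.6  7.2]
delta [-0.0004 -0.0001  0.0016] spin 0 alt q6 after 0.92
[ 0.61156251  1.8193271  -0.03686186]
```

```bash
python3 -m pendant '[{"delta_pos":[0,0,0],"spin":-0.12},{"delta_pos":[0,0,0],"spin":-0.24},{"delta_pos":[0,0,0],"spin":-0.36},{"delta_pos":[0,0,0],"spin":-0.48},{"delta_pos":[0,0,0],"spin":-0.6},{"delta_pos":[0,0,0],"spin":-0.72},{"delta_pos":[0,0,0],"spin":-0.84},{"delta_pos":[0,0,0],"spin":-0.96},{"delta_pos":[0,0,0],"spin":-1.08},{"delta_pos":[0,0,0],"spin":-1.2}]'
python3 - <<'E'
from h import *
plan(.5865,.3425,.146,None); print(robot.read_state()['wrist_torque'])
E
```

```text
t: 18.15
tool_pos: [0.5839, 0.3423, 0.1475]
orientation: [-1.271, -2.871, -0.0]
force: [-14.6, -6.1, 10.1]
opening: 0.0497
pos [0.5839 0.3423 0.1475] t 18.15 jaw 0.737 q6 -0.28 open 0.0497 F [-14.6  -6.1  10.1]
delta [-0.0016  0.0021  0.0015] spin 0 alt q6 after -0.28
[-0.99825189  2.79954616 -0.04249025]
```

```bash
python3 -m pendant '[{"delta_pos":[-0.001,0.002,0],"spin":-0.1},{"delta_pos":[-0.001,0.002,0],"spin":-0.2},{"delta_pos":[-0.001,0.002,0],"spin":-0.3},{"delta_pos":[-0.001,0.002,0],"spin":-0.4},{"delta_pos":[-0.001,0.002,0],"spin":-0.5},{"delta_pos":[-0.001,0.002,0],"spin":-0.6},{"delta_pos":[-0.001,0.002,0],"spin":-0.7},{"delta_pos":[-0.001,0.002,0],"spin":-0.85},{"delta_pos":[-0.001,0.002,0],"spin":-1.0},{"delta_pos":[-0.001,0.002,0],"spin":-1.01}]'
python3 - <<'E'
from h import *
plan(.5865,.3425,.146,None); print(robot.read_state()['wrist_torque'])
E
```

```text
t: 19.15
tool_pos: [0.5842, 0.3402, 0.147]
orientation: [0.284, -3.122, 0.005]
force: [-10.9, -13.4, 6.2]
opening: 0.0494
pos [0.5842 0.3402 0.147 ] t 19.15 jaw 1.752 q6 -1.3 open 0.0494 F [-10.9 -13.4   6.2]
delta [-0.0027  0.0018  0.001 ] spin 0 alt q6 after -1.3
[-2.02702804  1.96772035  0.04046641]
```

Release, rise and look from the viewing spot.

```bash
python3 -m pendant '[{"delta_pos":[0,0,0],"spin":0},{"delta_pos":[0,0,0],"spin":0},{"delta_pos":[0,0,0],"spin":0},{"delta_pos":[0,0,0],"spin":0},{"delta_pos":[0,0,-0.04],"spin":0},{"delta_pos":[0,0,-0.09],"spin":0},{"delta_pos":[0,0,-0.14],"spin":0.1},{"delta_pos":[-0.02,0,-0.19],"spin":0.18},{"delta_pos":[-0.04,0,-0.24],"spin":0.18},{"delta_pos":[-0.04,0,-0.25],"spin":0.18}]' -1
python3 - <<'E'
from h import *
c=pic('wrist','w6.png')
cv2.imwrite('pics/w6c.png',cv2.resize(c['color'][100:250,200:420],None,fx=3.5,fy=3.5,interpolation=cv2.INTER_CUBIC))
for n in ['collar_grip','collar_mark']:
    for i in robot.mark_of('wrist',n)[:2]:print(n,w(c,i['location']).round(3),i['score'],px(c,w(c,i['location'])))
E
```

```text
t: 20.15
tool_pos: [0.627, 0.3488, 0.4029]
orientation: [-0.001, 3.14, -0.001]
force: [-0.1, -0.7, 0.7]
opening: 0.0927
collar_mark [0.571 0.325 0.174] 0.64 [299.24983313 153.74724133]
```

View pics/w6c.png

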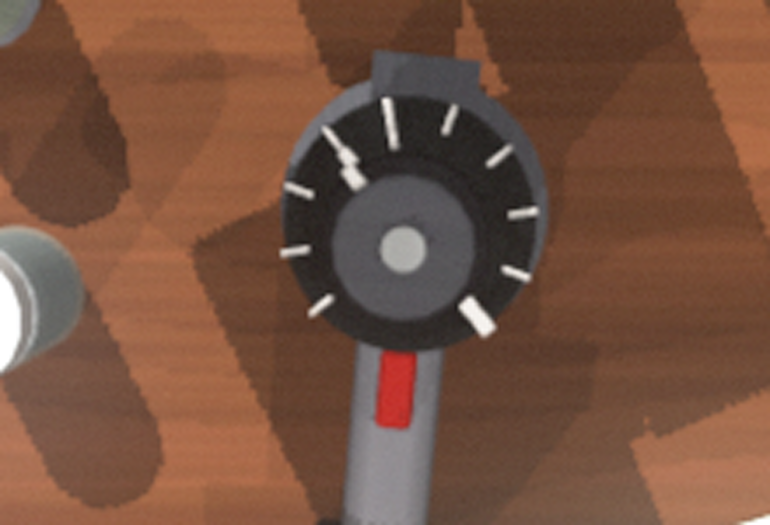

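The pointer at (350,170) sits on tick 6, next after the long tick 5 at (390,120). Now the jars.

```bash
cat >> h.py <<'E'
def find(labels=('jar0','tin0'),cams=('top','scene')):
    for cam in cams:
        c=robot.read_camera(cam)
        for n in labels:
            for i in robot.mark_of(cam,n)[:7]:
                if i['score']>.3: X=w(c,i['location']); print(cam,n,round(i['score'],2),X.round(3))
E
python3 - <<'E'
from h import *
find(cams=('top','scene'))
plan(.493,.163,.3,np.pi/2)
E
```

```text
top jar0 0.88 [ 0.617  0.17  -0.002]
top jar0 0.7 [ 0.565  0.045 -0.003]
top jar0 0.64 [ 0.684  0.059 -0.001]
top tin0 0.92 [0.493 0.161 0.001]
top tin0 0.59 [ 0.488 -0.337 -0.001]
scene jar0 0.85 [ 0.563  0.043 -0.001]
scene jar0 0.82 [0.685 0.06  0.   ]
scene jar0 0.63 [ 0.618  0.177 -0.004]
scene tin0 0.98 [ 0.495  0.165 -0.001]
scene tin0 0.67 [ 0.484 -0.336  0.007]
pos [0.6244 0.3483 0.3948] t 20.6 jaw 1.572 q6 -1.14 open 0.0928 F [-1.   0.2  0.1]
delta [ 0.1308 -0.1846  0.097 ] spin 0.0016 alt q6 after -1.13
```

```bash
python3 -m pendant '[{"delta_pos":[0.003,-0.05,0.03],"spin":0},{"delta_pos":[0.006,-0.1,0.06],"spin":0},{"delta_pos":[0.006,-0.15,0.1],"spin":0},{"delta_pos":[0.006,-0.175,0.14],"spin":0},{"delta_pos":[0.006,-0.175,0.18],"spin":0},{"delta_pos":[0.006,-0.175,0.225],"spin":0},{"delta_pos":[0.006,-0.175,0.27],"spin":0},{"delta_pos":[0.006,-0.175,0.31],"spin":0},{"delta_pos":[0.006,-0.175,0.333],"spin":0},{"delta_pos":[0.006,-0.175,0.333],"spin":0}]' -1 30
python3 - <<'E'
from h import *
plan(.618,.173,.06,np.pi/2)
E
```

```text
t: 21.6
tool_pos: [0.611, 0.1707, 0.0569]
orientation: [0.002, -3.123, 0.011]
force: [-0.0, -0.2, -0.8]
opening: 0.0934
pos [0.611  0.1707 0.0569] t 21.6 jaw 1.572 q6 -1.38 open 0.0934 F [-0.  -0.2 -0.8]
delta [-0.007   0.0023 -0.0033] spin 0.0016 alt q6 after -1.38
```

```bash
python3 -m pendant '[{"delta_pos":[-0.007,0.002,-0.003],"spin":0},{"delta_pos":[-0.007,0.002,-0.003],"spin":0},{"delta_pos":[-0.007,0.002,-0.003],"spin":0}]'
python3 -m pendant '[{"delta_pos":[0,0,0],"spin":0},{"delta_pos":[0,0,0],"spin":0},{"delta_pos":[0,0,0],"spin":0},{"delta_pos":[0,0,0],"spin":0},{"delta_pos":[0,0,0],"spin":0},{"delta_pos":[0,0,0],"spin":0}]' 1 30
python3 -m pendant '[{"delta_pos":[0,0,-0.015],"spin":0},{"delta_pos":[0,0,-0.04],"spin":0},{"delta_pos":[0,0,-0.08],"spin":0},{"delta_pos":[0,0,-0.12],"spin":0},{"delta_pos":[0,0,-0.16],"spin":0},{"delta_pos":[0,0,-0.2],"spin":0},{"delta_pos":[0,0,-0.23],"spin":0},{"delta_pos":[0,0,-0.24],"spin":0}]'
python3 - <<'E'
from h import *
plan(.574,-.339,.3,np.pi/2-.068)
E
```

```text
t: 21.9
tool_pos: [0.6198, 0.1731, 0.0621]
orientation: [0.003, -3.126, 0.01]
force: [0.4, 0.2, -0.2]
opening: 0.0926
t: 22.5
tool_pos: [0.6197, 0.173, 0.0621]
orientation: [0.003, -3.126, 0.01]
force: [1.1, 0.1, -0.6]
opening: 0.0537
t: 23.3
tool_pos: [0.6247, 0.1749, 0.3078]
orientation: [0.003, -3.133, 0.008]
force: [0.5, 0.2, -1.8]
opening: 0.0534
pos [0.6247 0.1749 0.3078] t 23.3 jaw 1.573 q6 -1.38 open 0.0534 F [ 0.5  0.2 -1.8]
delta [ 0.0515 -0.5138  0.0108] spin 0.0697 alt q6 after -1.31
```

```bash
python3 -m pendant '[{"delta_pos":[0.003,-0.03,0],"spin":0.02},{"delta_pos":[0.007,-0.075,0],"spin":0.05},{"delta_pos":[0.012,-0.12,0.005],"spin":0.07},{"delta_pos":[0.017,-0.168,0.01],"spin":0.07},{"delta_pos":[0.022,-0.216,0.01],"spin":0.07},{"delta_pos":[0.027,-0.264,0.01],"spin":0.07},{"delta_pos":[0.032,-0.312,0.01],"spin":0.07},{"delta_pos":[0.037,-0.36,0.01],"spin":0.07},{"delta_pos":[0.041,-0.408,0.01],"spin":0.07},{"delta_pos":[0.045,-0.45,0.01],"spin":0.07}]'
python3 - <<'E'
from h import *
plan(.574,-.339,.3,np.pi/2-.068)
E
```

```text
t: 24.3
tool_pos: [0.5792, -0.2773, 0.299]
orientation: [-0.108, -3.13, 0.007]
force: [1.0, 0.1, -2.5]
opening: 0.0536
pos [ 0.5792 -0.2773  0.299 ] t 24.3 jaw 1.502 q6 -2.02 open 0.0536 F [ 1.   0.1 -2.5]
delta [ 0.0009 -0.0619 -0.0007] spin -0.001 alt q6 after -2.03
```

```bash
python3 -m pendant '[{"delta_pos":[0.001,-0.03,0],"spin":0},{"delta_pos":[0.001,-0.055,0],"spin":0},{"delta_pos":[0.001,-0.062,0],"spin":0},{"delta_pos":[0.001,-0.062,0],"spin":0},{"delta_pos":[0.001,-0.062,0.04],"spin":0},{"delta_pos":[0.001,-0.062,0.07],"spin":0},{"delta_pos":[0.001,-0.062,0.08],"spin":0},{"delta_pos":[0.001,-0.062,0.08],"spin":0}]'
python3 - <<'E'
from h import *
c=pic('wrist','w7.png')
plan(.574,-.339,.07,np.pi/2-.068)
for cx,cy in [(41,82),(-41,82),(41,-82),(41,0)]: 
  X=(.539+cx*.000998+cy*.000068,-.254-cx*.000068+cy*.000998,.0); print(px(c,X).round())
E
```

```text
t: 25.1
tool_pos: [0.5723, -0.3374, 0.217]
orientation: [-0.106, -3.126, 0.003]
force: [-0.4, -0.1, -0.8]
opening: 0.0534
pos [ 0.5732 -0.3383  0.2194] t 25.15 jaw 1.503 q6 -2.11 open 0.0532 F [ 0.9 -0.5 -2.2]
delta [-0.0025 -0.      0.1494] spin 0.0001 alt q6 after -2.11
[482. 215.]
[491. 132.]
[322. 215.]
[402. 215.]
```

View pics/w7.png

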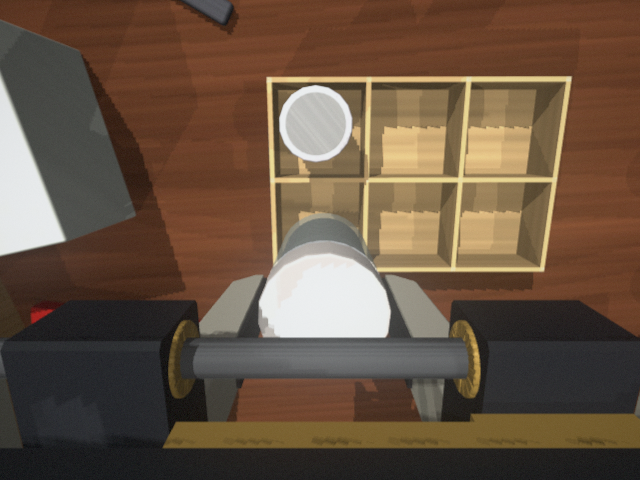

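The held jar is over its cell, whose rim spans about (272–365, 180–270) in the wrist view, with tin2 in the cell behind it at (316,123). I'm re-fitting the crate from its rim corners before lowering.

```bash
python3 - <<'E'
from h import *
c=robot.read_camera('wrist')
P=[(268,78),(571,77),(544,271),(276,270)]
W=np.array([ray(c,p,.05)[:2] for p in P]); print(W.round(3).tolist(),W.mean(0).round(4),[np.round(np.linalg.norm(W[i]-W[i-1]),3) for i in range(4)])
d=W[1]-W[0]+W[2]-W[3]; print('yaw', np.arctan2(-d[0],d[1]).round(3))
plan(.574,-.338,.067,np.pi/2-.068)
E
```

```text
[[0.449, -0.376], [0.466, -0.127], [0.634, -0.137], [0.616, -0.386]] [ 0.541  -0.2562] [np.float64(0.167), np.float64(0.25), np.float64(0.168), np.float64(0.249)]
yaw -0.068
pos [ 0.5738 -0.339   0.221 ] t 25.2 jaw 1.503 q6 -2.11 open 0.0536 F [ 0.1 -1.3 -2. ]
delta [-0.0014  0.0019  0.1539] spin -0.0002 alt q6 after -2.11
```

```bash
python3 -m pendant '[{"delta_pos":[-0.002,0,0.03],"spin":0},{"delta_pos":[-0.002,0,0.06],"spin":0},{"delta_pos":[-0.002,0,0.09],"spin":0},{"delta_pos":[-0.002,0,0.12],"spin":0},{"delta_pos":[-0.002,0,0.14],"spin":0},{"delta_pos":[-0.002,0,0.148],"spin":0},{"delta_pos":[-0.002,0,0.15],"spin":0},{"delta_pos":[-0.002,0,0.15],"spin":0}]'
python3 -m pendant '[{"delta_pos":[0,0,0.002],"spin":0},{"delta_pos":[0,0,0.004],"spin":0},{"delta_pos":[0,0,0.004],"spin":0}]'
```

```text
t: 26.0
tool_pos: [0.5757, -0.3406, 0.0731]
orientation: [-0.107, -3.134, 0.011]
force: [0.4, -0.5, -2.5]
opening: 0.0534
t: 26.3
tool_pos: [0.576, -0.3408, 0.0698]
orientation: [-0.107, -3.134, 0.012]
force: [-0.4, 0.6, -1.8]
opening: 0.0538
```

```bash
python3 -m pendant '[{"delta_pos":[0,0,0.002],"spin":0},{"delta_pos":[0,0,0.003],"spin":0},{"delta_pos":[0,0,0.003],"spin":0}]'
```

```text
t: 26.6
tool_pos: [0.5763, -0.341, 0.0672]
orientation: [-0.107, -3.135, 0.012]
force: [-0.5, 0.3, 0.2]
opening: 0.0533
```

```bash
python3 -m pendant '[{"delta_pos":[0,0,0],"spin":0},{"delta_pos":[0,0,0],"spin":0},{"delta_pos":[0,0,0],"spin":0},{"delta_pos":[0,0,0],"spin":0},{"delta_pos":[0,0,-0.04],"spin":0},{"delta_pos":[0,0,-0.08],"spin":0},{"delta_pos":[0,0,-0.13],"spin":0},{"delta_pos":[0,0.03,-0.17],"spin":0},{"delta_pos":[0,0.08,-0.2],"spin":0},{"delta_pos":[0,0.1,-0.2],"spin":0}]' -1
python3 - <<'E'
from h import *
c=pic('wrist','w8.png')
find()
plan(.5645,.0445,.062,np.pi/2)
E
```

```text
t: 27.6
tool_pos: [0.586, -0.2386, 0.2722]
orientation: [0.106, 3.137, -0.016]
force: [0.7, -1.1, 0.3]
opening: 0.0929
top jar0 0.79 [ 0.565  0.043 -0.006]
top jar0 0.77 [0.683 0.059 0.001]
top jar0 0.47 [ 0.573 -0.341  0.002]
top tin0 0.85 [0.493 0.162 0.002]
top tin0 0.84 [ 0.487 -0.336  0.   ]
scene jar0 0.81 [ 0.685  0.06  -0.002]
scene jar0 0.78 [ 0.561  0.045 -0.002]
scene jar0 0.75 [ 0.575 -0.337  0.002]
scene tin0 0.68 [ 0.493  0.165 -0.002]
scene tin0 0.63 [ 0.484 -0.335  0.005]
pos [ 0.5835 -0.2406  0.2652] t 27.95 jaw 1.502 q6 -1.97 open 0.093 F [ 0.9 -0.3 -1.8]
delta [0.0374 0.2847 0.2013] spin -0.0691 alt q6 after -2.04
```

View pics/w8.png

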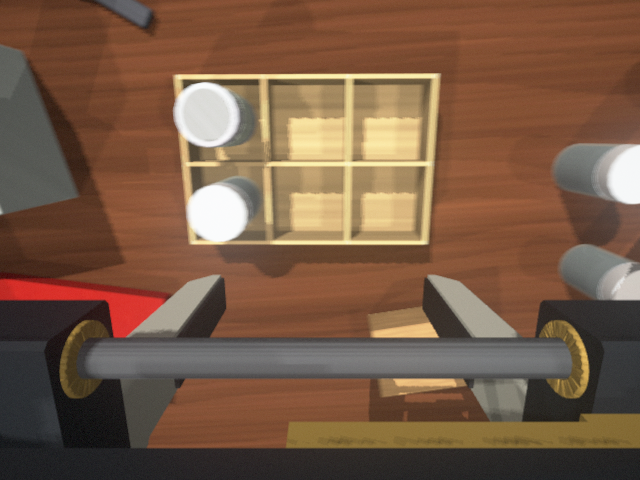

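The first jar stands in its cell, at (222,208) beside tin2. Next is the jar at (.564,.045).

```bash
python3 -m pendant '[{"delta_pos":[0.005,0.04,0],"spin":0},{"delta_pos":[0.012,0.09,0],"spin":0},{"delta_pos":[0.018,0.14,0],"spin":0},{"delta_pos":[0.025,0.19,0],"spin":0},{"delta_pos":[0.031,0.24,0.01],"spin":0},{"delta_pos":[0.037,0.275,0.04],"spin":0},{"delta_pos":[0.038,0.284,0.085],"spin":0},{"delta_pos":[0.038,0.284,0.13],"spin":0},{"delta_pos":[0.038,0.284,0.17],"spin":0},{"delta_pos":[0.038,0.284,0.19],"spin":0}]' -1
python3 - <<'E'
from h import *
plan(.5640,.0445,.062)
E
```

```text
t: 28.95
tool_pos: [0.5607, 0.0432, 0.0679]
orientation: [-0.11, -3.126, 0.012]
force: [-0.6, -1.0, -0.7]
opening: 0.0927
pos [0.5607 0.0432 0.0679] t 28.95 jaw 1.501 q6 -1.51 open 0.0927 F [-0.6 -1.  -0.7]
delta [-0.0033  0.0016  0.0058] spin 0 alt q6 after -1.51
```

```bash
python3 -m pendant '[{"delta_pos":[-0.003,0.001,0.006],"spin":0},{"delta_pos":[-0.003,0.001,0.006],"spin":0},{"delta_pos":[-0.003,0.001,0.006],"spin":0}]'
python3 -m pendant '[{"delta_pos":[0,0,0],"spin":0},{"delta_pos":[0,0,0],"spin":0},{"delta_pos":[0,0,0],"spin":0},{"delta_pos":[0,0,0],"spin":0},{"delta_pos":[0,0,0],"spin":0},{"delta_pos":[0,0,0],"spin":0}]' 1 30
python3 -m pendant '[{"delta_pos":[0,0,-0.015],"spin":0},{"delta_pos":[0,0,-0.04],"spin":0},{"delta_pos":[0,0,-0.08],"spin":0},{"delta_pos":[0,0,-0.12],"spin":0},{"delta_pos":[0,0,-0.15],"spin":0},{"delta_pos":[0,0,-0.17],"spin":0},{"delta_pos":[0,0,-0.17],"spin":0}]'
python3 - <<'E'
from h import *
plan(.5867,-.175,.23,np.pi/2-.068)
E
```

```text
t: 29.25
tool_pos: [0.5646, 0.0434, 0.0628]
orientation: [-0.111, -3.127, 0.012]
force: [-0.4, -0.2, 0.8]
opening: 0.0931
t: 29.85
tool_pos: [0.5647, 0.0435, 0.063]
orientation: [-0.111, -3.127, 0.012]
force: [-0.5, 0.3, 2.6]
opening: 0.0534
t: 30.55
tool_pos: [0.5687, 0.0448, 0.2378]
orientation: [-0.111, -3.134, 0.011]
force: [-0.2, -0.0, -1.9]
opening: 0.0535
pos [0.5687 0.0448 0.2378] t 30.55 jaw 1.5 q6 -1.51 open 0.0535 F [-0.2 -0.  -1.9]
delta [-0.0336 -0.2179  0.0092] spin -0.0027 alt q6 after -1.51
```

```bash
python3 -m pendant '[{"delta_pos":[-0.005,-0.03,0],"spin":0},{"delta_pos":[-0.011,-0.07,0],"spin":0},{"delta_pos":[-0.018,-0.115,0],"spin":0},{"delta_pos":[-0.025,-0.16,0],"spin":0},{"delta_pos":[-0.031,-0.2,0],"spin":0},{"delta_pos":[-0.034,-0.218,0],"spin":0},{"delta_pos":[-0.034,-0.218,0.02],"spin":0},{"delta_pos":[-0.034,-0.218,0.05],"spin":0},{"delta_pos":[-0.034,-0.218,0.05],"spin":0},{"delta_pos":[-0.034,-0.218,0.05],"spin":0}]'
python3 - <<'E'
from h import *
plan(.5865,-.1755,.072,np.pi/2-.068)
E
```

```text
t: 31.55
tool_pos: [0.5859, -0.1746, 0.188]
orientation: [-0.11, -3.131, 0.009]
force: [-0.5, 0.5, -2.8]
opening: 0.0539
pos [ 0.5859 -0.1746  0.188 ] t 31.55 jaw 1.501 q6 -1.87 open 0.0539 F [-0.5  0.5 -2.8]
delta [-1.700e-03 -1.000e-04  1.159e-01] spin -0.0023 alt q6 after -1.87
```

```bash
python3 -m pendant '[{"delta_pos":[-0.001,0,0.03],"spin":0},{"delta_pos":[-0.001,0,0.06],"spin":0},{"delta_pos":[-0.001,0,0.09],"spin":0},{"delta_pos":[-0.001,0,0.108],"spin":0},{"delta_pos":[-0.001,0,0.114],"spin":0},{"delta_pos":[-0.001,0,0.117],"spin":0},{"delta_pos":[-0.001,0,0.117],"spin":0}]'
python3 -m pendant '[{"delta_pos":[0,0,0.002],"spin":0},{"delta_pos":[0,0,0.004],"spin":0},{"delta_pos":[0,0,0.004],"spin":0}]'
```

```text
t: 32.25
tool_pos: [0.5869, -0.1755, 0.0726]
orientation: [-0.11, -3.133, 0.011]
force: [-0.4, 0.8, -2.6]
opening: 0.0538
t: 32.55
tool_pos: [0.5872, -0.1757, 0.0691]
orientation: [-0.11, -3.134, 0.011]
force: [0.6, -0.1, -3.6]
opening: 0.0535
```

```bash
python3 -m pendant '[{"delta_pos":[0,0,0.001],"spin":0},{"delta_pos":[0,0,0.002],"spin":0},{"delta_pos":[0,0,0.002],"spin":0}]'
```

```text
t: 32.85
tool_pos: [0.5878, -0.1758, 0.068]
orientation: [-0.11, -3.135, 0.011]
force: [0.1, 0.3, 2.6]
opening: 0.0538
```

```bash
python3 -m pendant '[{"delta_pos":[0,0,0],"spin":0},{"delta_pos":[0,0,0],"spin":0},{"delta_pos":[0,0,0],"spin":0},{"delta_pos":[0,0,0],"spin":0},{"delta_pos":[0,0,-0.04],"spin":0},{"delta_pos":[0,0,-0.08],"spin":0},{"delta_pos":[0,0,-0.13],"spin":0},{"delta_pos":[0,0.02,-0.17],"spin":0.12},{"delta_pos":[0,0.04,-0.18],"spin":0.25},{"delta_pos":[0,0.06,-0.18],"spin":0.38}]' -1
python3 - <<'E'
from h import *
find()
plan(.684,.0605,.25,-.0)
E
```

```text
t: 33.85
tool_pos: [0.5945, -0.1147, 0.2516]
orientation: [0.709, 3.057, -0.013]
force: [0.3, -0.5, -0.7]
opening: 0.0928
top jar0 0.93 [0.681 0.058 0.001]
top jar0 0.83 [ 0.577 -0.345  0.004]
top jar0 0.65 [ 0.59  -0.175 -0.001]
top tin0 0.78 [0.491 0.162 0.   ]
top tin0 0.68 [ 0.486 -0.338 -0.001]
scene jar0 0.88 [ 0.575 -0.339  0.001]
scene jar0 0.87 [ 0.584 -0.172  0.003]
scene jar0 0.66 [ 0.687  0.064 -0.   ]
scene tin0 0.8 [ 0.482 -0.334  0.005]
scene tin0 0.57 [ 0.495  0.166 -0.   ]
pos [ 0.5925 -0.1153  0.2469] t 34.15 jaw 1.123 q6 -1.39 open 0.093 F [-0.1  0.1  0.1]
delta [-0.0063  0.1981 -0.0049] spin 1.1228 alt q6 after -0.27
```

```bash
python3 -m pendant '[{"delta_pos":[0,0.04,-0.005],"spin":0.12},{"delta_pos":[-0.002,0.08,-0.005],"spin":0.24},{"delta_pos":[-0.003,0.12,-0.005],"spin":0.36},{"delta_pos":[-0.005,0.16,-0.005],"spin":0.48},{"delta_pos":[-0.006,0.19,-0.005],"spin":0.6},{"delta_pos":[-0.006,0.198,-0.005],"spin":0.73},{"delta_pos":[-0.006,0.198,-0.005],"spin":0.87},{"delta_pos":[-0.006,0.198,-0.005],"spin":1.0},{"delta_pos":[-0.006,0.198,-0.005],"spin":1.12},{"delta_pos":[-0.006,0.198,-0.005],"spin":1.12}]' -1
python3 - <<'E'
from h import *
plan(.684,.0605,.062,-.0)
E
```

```text
t: 35.15
tool_pos: [0.6837, 0.0596, 0.2492]
orientation: [2.22, 2.223, -0.016]
force: [-0.3, 0.0, -0.4]
opening: 0.0929
pos [0.6837 0.0596 0.2492] t 35.15 jaw 0.001 q6 0.01 open 0.0929 F [-0.3  0.  -0.4]
delta [0.0023 0.0017 0.1872] spin 0.0013 alt q6 after 0.02
```

```bash
python3 -m pendant '[{"delta_pos":[0.002,0.002,0.04],"spin":0},{"delta_pos":[0.002,0.002,0.08],"spin":0},{"delta_pos":[0.002,0.002,0.12],"spin":0},{"delta_pos":[0.002,0.002,0.155],"spin":0},{"delta_pos":[0.002,0.002,0.18],"spin":0},{"delta_pos":[0.002,0.002,0.187],"spin":0},{"delta_pos":[0.002,0.002,0.187],"spin":0},{"delta_pos":[0.002,0.002,0.187],"spin":0}]'
python3 -m pendant '[{"delta_pos":[0,0,0],"spin":0},{"delta_pos":[0,0,0],"spin":0},{"delta_pos":[0,0,0],"spin":0},{"delta_pos":[0,0,0],"spin":0},{"delta_pos":[0,0,0],"spin":0},{"delta_pos":[0,0,0],"spin":0}]' 1 30
python3 -m pendant '[{"delta_pos":[0,0,-0.015],"spin":0},{"delta_pos":[0,0,-0.04],"spin":0},{"delta_pos":[0,0,-0.08],"spin":0},{"delta_pos":[0,0,-0.12],"spin":0},{"delta_pos":[0,0,-0.16],"spin":0},{"delta_pos":[0,0,-0.18],"spin":0},{"delta_pos":[0,0,-0.18],"spin":0}]'
python3 - <<'E'
from h import *
plan(.581,-.257,.25,-.068)
E
```

```text
t: 35.95
tool_pos: [0.6855, 0.0599, 0.0641]
orientation: [2.217, 2.223, -0.014]
force: [0.0, -0.6, -0.0]
opening: 0.0931
t: 36.55
tool_pos: [0.6853, 0.0599, 0.0641]
orientation: [2.217, 2.223, -0.014]
force: [-1.0, -0.3, 1.5]
opening: 0.0538
t: 37.25
tool_pos: [0.6884, 0.0613, 0.2502]
orientation: [2.213, 2.219, -0.004]
force: [0.1, 0.3, -2.1]
opening: 0.0535
pos [0.6884 0.0613 0.2502] t 37.25 jaw 0.003 q6 0.02 open 0.0535 F [ 0.1  0.3 -2.1]
delta [-0.318  -0.1083  0.0022] spin 0.0707 alt q6 after 0.09
```

```bash
python3 -m pendant '[{"delta_pos":[-0.03,-0.01,0],"spin":0.02},{"delta_pos":[-0.07,-0.024,0],"spin":0.05},{"delta_pos":[-0.115,-0.039,0],"spin":0.07},{"delta_pos":[-0.16,-0.054,0],"spin":0.07},{"delta_pos":[-0.205,-0.07,0],"spin":0.07},{"delta_pos":[-0.25,-0.085,0],"spin":0.07},{"delta_pos":[-0.29,-0.099,0],"spin":0.07},{"delta_pos":[-0.318,-0.108,0.002],"spin":0.07},{"delta_pos":[-0.318,-0.108,0.002],"spin":0.07},{"delta_pos":[-0.318,-0.108,0.002],"spin":0.07}]'
python3 - <<'E'
from h import *
plan(.581,-.257,.075,-.068)
c=pic('wrist','w9.png')
E
```

```text
t: 38.25
tool_pos: [0.5803, -0.257, 0.2482]
orientation: [2.293, 2.14, -0.005]
force: [-0.7, 1.1, -2.4]
opening: 0.0536
pos [ 0.5803 -0.257   0.2482] t 38.25 jaw -0.069 q6 -0.43 open 0.0536 F [-0.7  1.1 -2.4]
delta [0.001  0.0005 0.1732] spin -0.001 alt q6 after -0.43
```

View pics/w9.png

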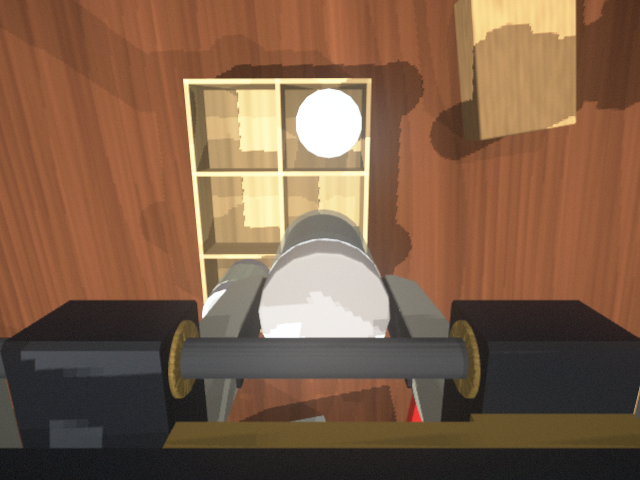

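The jar hangs in line with the middle far cell, rim (285–367, 172–255). I'm lowering it.

```bash
python3 -m pendant '[{"delta_pos":[0.001,0,0.04],"spin":0},{"delta_pos":[0.001,0,0.08],"spin":0},{"delta_pos":[0.001,0,0.115],"spin":0},{"delta_pos":[0.001,0,0.145],"spin":0},{"delta_pos":[0.001,0,0.165],"spin":0},{"delta_pos":[0.001,0,0.172],"spin":0},{"delta_pos":[0.001,0,0.175],"spin":0},{"delta_pos":[0.001,0,0.175],"spin":0}]'
python3 -m pendant '[{"delta_pos":[0,0,0.002],"spin":0},{"delta_pos":[0,0,0.004],"spin":0},{"delta_pos":[0,0,0.004],"spin":0}]'
```

```text
t: 39.1
tool_pos: [0.5819, -0.2557, 0.0744]
orientation: [2.29, 2.142, -0.004]
force: [-0.1, 0.6, -2.6]
opening: 0.0537
t: 39.4
tool_pos: [0.5823, -0.2559, 0.071]
orientation: [2.289, 2.141, -0.003]
force: [-0.7, -0.9, -1.9]
opening: 0.0536
```

```bash
python3 -m pendant '[{"delta_pos":[0,0,0.002],"spin":0},{"delta_pos":[0,0,0.003],"spin":0},{"delta_pos":[0,0,0.003],"spin":0}]'
```

```text
t: 39.7
tool_pos: [0.5825, -0.2563, 0.0689]
orientation: [2.289, 2.141, -0.003]
force: [-2.0, 0.6, 3.3]
opening: 0.0538
```

```bash
python3 -m pendant '[{"delta_pos":[0,0,0],"spin":0},{"delta_pos":[0,0,0],"spin":0},{"delta_pos":[0,0,0],"spin":0},{"delta_pos":[0,0,0],"spin":0},{"delta_pos":[0,0,-0.04],"spin":0},{"delta_pos":[0,0,-0.08],"spin":0},{"delta_pos":[0,0,-0.13],"spin":0},{"delta_pos":[0,0,-0.17],"spin":-0.12},{"delta_pos":[0,0,-0.19],"spin":-0.26},{"delta_pos":[0,0,-0.19],"spin":-0.4}]' -1
python3 - <<'E'
from h import *
find()
plan(.493,.163,.25,1.5)
E
```

```text
t: 40.7
tool_pos: [0.5837, -0.2559, 0.2645]
orientation: [1.806, 2.552, -0.004]
force: [1.4, 1.0, -0.6]
opening: 0.0929
top jar0 0.68 [ 0.587 -0.175 -0.002]
top tin0 0.83 [0.49  0.16  0.001]
top tin0 0.74 [ 0.486 -0.341  0.002]
top tin0 0.34 [ 0.345  0.144 -0.004]
scene jar0 0.93 [ 0.575 -0.34  -0.   ]
scene jar0 0.79 [ 0.583 -0.175  0.005]
scene jar0 0.66 [ 0.581 -0.257  0.001]
scene tin0 0.83 [ 0.483 -0.337  0.004]
pos [ 0.5813 -0.2547  0.2576] t 41.0 jaw 0.33 q6 -0.82 open 0.0931 F [ 0.6  0.2 -0.2]
delta [0.4238 0.0518 0.0049] spin -1.1701 alt q6 after -1.99
```

```bash
python3 -m pendant '[{"delta_pos":[0.04,0.005,0],"spin":-0.12},{"delta_pos":[0.085,0.01,0],"spin":-0.24},{"delta_pos":[0.13,0.016,0],"spin":-0.36},{"delta_pos":[0.175,0.021,0],"spin":-0.48},{"delta_pos":[0.22,0.027,0],"spin":-0.6},{"delta_pos":[0.265,0.032,0],"spin":-0.72},{"delta_pos":[0.31,0.038,0],"spin":-0.84},{"delta_pos":[0.355,0.043,0],"spin":-0.96},{"delta_pos":[0.395,0.048,0],"spin":-1.08},{"delta_pos":[0.424,0.052,0],"spin":-1.17}]' -1
python3 - <<'E'
from h import *
find(('tin0',))
plan(.493,.163,.062,1.5)
E
```

```text
t: 42.0
tool_pos: [0.4919, 0.1656, 0.2542]
orientation: [0.105, 3.139, -0.009]
force: [-0.3, -1.6, 0.2]
opening: 0.0929
top tin0 0.98 [ 0.488 -0.339  0.001]
scene tin0 0.89 [ 0.494  0.165 -0.004]
pos [0.4927 0.1635 0.2542] t 42.2 jaw 1.499 q6 -1.27 open 0.0928 F [0.5 0.2 0.6]
delta [-0.      0.0007  0.1922] spin -0.0012 alt q6 after -1.27
```

```bash
python3 -m pendant '[{"delta_pos":[0,0.001,0.04],"spin":0},{"delta_pos":[0,0.001,0.08],"spin":0},{"delta_pos":[0,0.001,0.12],"spin":0},{"delta_pos":[0,0.001,0.16],"spin":0},{"delta_pos":[0,0.001,0.185],"spin":0},{"delta_pos":[0,0.001,0.192],"spin":0},{"delta_pos":[0,0.001,0.192],"spin":0},{"delta_pos":[0,0.001,0.192],"spin":0}]'
python3 -m pendant '[{"delta_pos":[0,0,0],"spin":0},{"delta_pos":[0,0,0],"spin":0},{"delta_pos":[0,0,0],"spin":0},{"delta_pos":[0,0,0],"spin":0},{"delta_pos":[0,0,0],"spin":0},{"delta_pos":[0,0,0],"spin":0}]' 1 30
python3 -m pendant '[{"delta_pos":[0,0,-0.015],"spin":0},{"delta_pos":[0,0,-0.04],"spin":0},{"delta_pos":[0,0,-0.08],"spin":0},{"delta_pos":[0,0,-0.12],"spin":0},{"delta_pos":[0,0,-0.16],"spin":0},{"delta_pos":[0,0,-0.18],"spin":0},{"delta_pos":[0,0,-0.18],"spin":0}]'
python3 - <<'E'
from h import *
plan(.5047,-.170,.25,np.pi/2-.068)
E
```

```text
t: 43.0
tool_pos: [0.4943, 0.1629, 0.0638]
orientation: [0.115, 3.136, -0.01]
force: [0.3, -0.5, -0.1]
opening: 0.0926
t: 43.6
tool_pos: [0.4944, 0.1632, 0.0639]
orientation: [0.115, 3.136, -0.009]
force: [0.3, 1.3, 1.3]
opening: 0.0538
t: 44.3
tool_pos: [0.4957, 0.1647, 0.2489]
orientation: [0.115, 3.129, -0.006]
force: [0.5, -0.5, -2.6]
opening: 0.0534
pos [0.4957 0.1647 0.2489] t 44.3 jaw 1.497 q6 -1.27 open 0.0534 F [ 0.5 -0.5 -2.6]
delta [-0.0336 -0.3331  0.0005] spin -0.0055 alt q6 after -1.28
```

```bash
python3 -m pendant '[{"delta_pos":[-0.003,-0.03,0],"spin":-0.005},{"delta_pos":[-0.007,-0.07,0],"spin":-0.005},{"delta_pos":[-0.012,-0.115,0],"spin":-0.005},{"delta_pos":[-0.016,-0.16,0],"spin":-0.005},{"delta_pos":[-0.021,-0.205,0],"spin":-0.005},{"delta_pos":[-0.025,-0.25,0],"spin":-0.005},{"delta_pos":[-0.029,-0.295,0],"spin":-0.005},{"delta_pos":[-0.034,-0.333,0],"spin":-0.005},{"delta_pos":[-0.034,-0.333,0],"spin":-0.005},{"delta_pos":[-0.034,-0.333,0.02],"spin":-0.005}]'
python3 - <<'E'
from h import *
plan(.5047,-.170,.075,np.pi/2-.068)
c=pic('wrist','w10.png')
E
```

```text
t: 45.3
tool_pos: [0.5058, -0.1713, 0.2313]
orientation: [0.111, 3.127, -0.007]
force: [0.1, 0.2, -2.0]
opening: 0.0536
pos [ 0.5058 -0.1713  0.2313] t 45.3 jaw 1.5 q6 -1.92 open 0.0536 F [ 0.1  0.2 -2. ]
delta [0.0032 0.0019 0.1563] spin -0.0031 alt q6 after -1.93
```

View pics/w10.png

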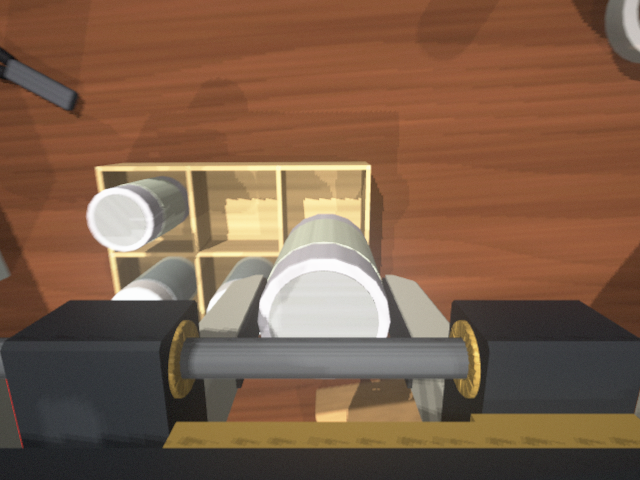

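The tin is over the near-left cell, rim (284–368, 165–250), with the jars in the far row behind it. I'm lowering it.

```bash
python3 -m pendant '[{"delta_pos":[0.002,0.001,0.03],"spin":0},{"delta_pos":[0.002,0.001,0.065],"spin":0},{"delta_pos":[0.002,0.001,0.1],"spin":0},{"delta_pos":[0.002,0.001,0.13],"spin":0},{"delta_pos":[0.002,0.001,0.15],"spin":0},{"delta_pos":[0.002,0.001,0.157],"spin":0},{"delta_pos":[0.002,0.001,0.157],"spin":0}]'
python3 -m pendant '[{"delta_pos":[0,0,0.002],"spin":0},{"delta_pos":[0,0,0.004],"spin":0},{"delta_pos":[0,0,0.004],"spin":0}]'
```

```text
t: 46.05
tool_pos: [0.5021, -0.1672, 0.0681]
orientation: [0.108, 3.136, -0.0]
force: [0.1, -0.5, -2.3]
opening: 0.0535
t: 46.35
tool_pos: [0.5031, -0.1672, 0.0676]
orientation: [0.107, 3.134, -0.002]
force: [-11.6, 3.7, 27.4]
opening: 0.0535
```

```bash
python3 -m pendant '[{"delta_pos":[0,0,-0.001],"spin":0},{"delta_pos":[0,0,-0.001],"spin":0}]'
python3 -m pendant '[{"delta_pos":[0,0,0],"spin":0},{"delta_pos":[0,0,0],"spin":0},{"delta_pos":[0,0,0],"spin":0},{"delta_pos":[0,0,0],"spin":0},{"delta_pos":[0,0,-0.04],"spin":0},{"delta_pos":[0,0,-0.08],"spin":0},{"delta_pos":[0,0,-0.13],"spin":0},{"delta_pos":[-0.01,0,-0.17],"spin":0},{"delta_pos":[-0.04,0,-0.22],"spin":0},{"delta_pos":[-0.07,0,-0.25],"spin":0}]' -1
python3 - <<'E'
from h import *
c=pic('wrist','w11.png')
for n in ['tin0','jar0','crate']:
    for i in robot.mark_of('wrist',n)[:4]:print(n,w(c,i['location']).round(3),i['score'])
find(('jar0','tin0','battery','charger_pad','collar_mark'))
c=pic('top','t11.png'); a=c['color']; cv2.imwrite('pics/t11.png',cv2.resize(a[130:340,90:520],None,fx=1.86,fy=1.86,interpolation=cv2.INTER_CUBIC))
c=pic('scene','s11.png'); a=c['color']; cv2.imwrite('pics/s11.png',cv2.resize(a[100:400,200:520],None,fx=2,fy=2,interpolation=cv2.INTER_CUBIC))
E
```

```text
t: 46.55
tool_pos: [0.5033, -0.1668, 0.069]
orientation: [0.106, 3.133, -0.003]
force: [0.2, -0.1, -2.3]
opening: 0.0535
t: 47.55
tool_pos: [0.5717, -0.1713, 0.3224]
orientation: [0.107, 3.131, -0.004]
force: [2.1, 0.0, 1.0]
opening: 0.0931
tin0 [ 0.486 -0.336  0.003] 0.84
tin0 [ 0.501 -0.168  0.003] 0.73
jar0 [ 0.57  -0.338  0.001] 0.88
jar0 [ 0.579 -0.253  0.003] 0.79
jar0 [ 0.594 -0.177  0.004] 0.77
crate [ 0.538 -0.254  0.   ] 0.93
crate [ 0.489 -0.339  0.004] 0.62
top jar0 0.63 [ 0.575 -0.345  0.002]
top jar0 0.57 [ 0.59  -0.176  0.001]
top jar0 0.47 [ 0.581 -0.257  0.001]
top tin0 0.91 [ 0.487 -0.335  0.003]
top tin0 0.42 [ 0.498 -0.168  0.005]
top battery 0.85 [0.416 0.295 0.025]
top charger_pad 0.71 [0.418 0.298 0.02 ]
top collar_mark 0.6 [0.419 0.296 0.02 ]
top collar_mark 0.48 [0.566 0.326 0.18 ]
scene jar0 0.82 [ 0.574 -0.34   0.005]
scene jar0 0.67 [ 0.584 -0.173  0.006]
scene jar0 0.59 [ 0.58  -0.258  0.003]
scene tin0 0.94 [ 0.502 -0.164  0.003]
scene tin0 0.69 [ 0.484 -0.338  0.004]
scene tin0 0.54 [ 0.581 -0.255  0.003]
scene tin0 0.44 [ 0.362 -0.449 -0.003]
scene battery 0.79 [0.422 0.299 0.023]
scene battery 0.53 [ 0.782  0.108 -0.005]
scene charger_pad 0.92 [0.416 0.299 0.018]
scene collar_mark 0.46 [0.567 0.322 0.177]
```

View pics/w11.png

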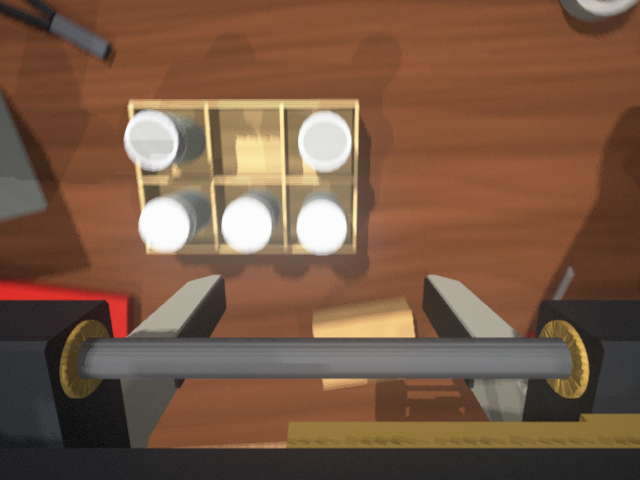

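View pics/t11.png

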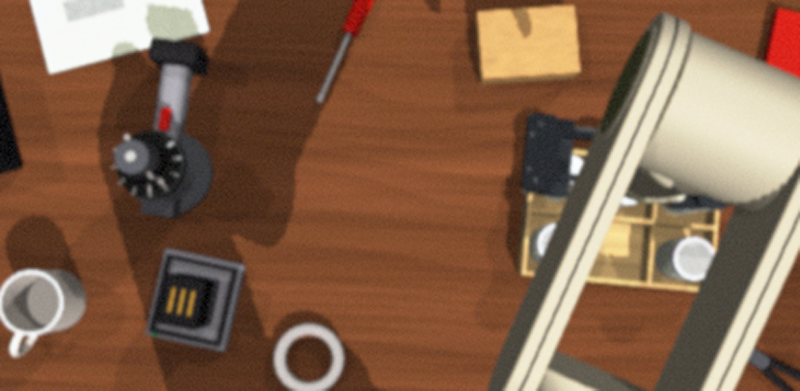

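View pics/s11.png

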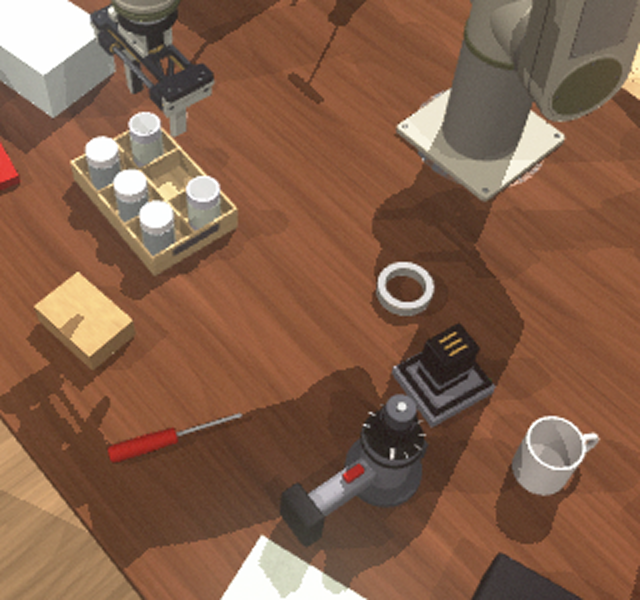

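Everything is in place. All six wares stand one to a cell in the wrist view: tins at (153,140) and (325,140), jars at (167,222), (247,222) and (321,225). The battery is inside the rim, and the collar mark measures about 223° against tick 6 at about 220°. I'm letting the arm settle, then handing in.

```bash
python3 -m pendant '[{"delta_pos":[0,0,-0.03],"spin":0},{"delta_pos":[0,0,-0.03],"spin":0},{"delta_pos":[0,0,-0.03],"spin":0},{"delta_pos":[0,0,-0.03],"spin":0},{"delta_pos":[0,0,-0.03],"spin":0}]' -1
python3 - <<'E'
from h import *
find(('jar0','tin0'),('scene',))
robot.close_job()
E
```

```text
t: 48.95
tool_pos: [0.5707, -0.1709, 0.3479]
orientation: [0.106, 3.135, -0.002]
force: [0.2, 0.6, -0.0]
opening: 0.0928
scene jar0 0.92 [ 0.572 -0.339  0.001]
scene jar0 0.78 [ 0.585 -0.17   0.005]
scene jar0 0.63 [ 0.541 -0.253 -0.002]
scene jar0 0.58 [ 0.584 -0.255  0.003]
scene tin0 0.83 [ 0.502 -0.164  0.004]
scene tin0 0.67 [ 0.484 -0.338  0.005]
scene tin0 0.67 [0.566 0.324 0.175]
the job is handed in; nothing more can be done
```

The drill kit is ready and I handed the job in at about 49 s; no verdict is reported.

- **Battery:** I moved it first. It stands upright inside the charger's rim, measured within about 6 mm of the pad centre.
- **Collar:** I turned it from 1 to 6. In the wrist picture the pointer sits on tick 6. Three network readings of the mark gave about 222–229° against tick 6 at about 220°. The 229° one, the only reading I had right after turning, is just outside the 0.15 rad tolerance. I went by the picture and the detents.
- **Jars and tins:** The three jars and one tin from the desk stand upright and released, one to a cell. The packed tin was left where it was. The last pictures show all five upright, with undersides read at 1–5 mm, near the 5 mm cell floor.
- **Other things on the desk:** The tape roll, mug, screwdriver and parts box look unmoved in the last pictures. I did not re-measure any of these, and the pliers are only partly visible there.

While setting down the last tin, the tool pressed to about 27 N. I backed off before letting go.

In the final check the network also reported an extra "jar" at the crate's centre and an extra "tin" at the collar. Neither appears in the picture, so I took both as false detections.

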